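Make up a sampling kit and a balance-check kit

ROBOT

A 7-joint arm with a two-finger parallel gripper is mounted at the origin on the work surface. World frame = base frame: x ahead of the robot, y to its left, z up, the work surface at z = 0. Lengths are in m, angles in rad, forces in N, time in s.
With the tool pointing down it reaches from about 0.425 to 0.925 m from the base axis. Payload 6.8 kg.
Tool frame: the origin (TCP) lies on the front face of the gripper's body, between the roots of the fingers; the fingertips stand 73 mm ahead of it and the grasp point (between the pads) lies 54 mm ahead of it (tcp_to_tips is the distance from the TCP to the fingertips, in m); z points along the fingers, x is the direction in which the jaws open and shut, and the axes are right-handed (so a half turn about z gives the same grasp; the last joint's range is limited). The gripper opens to 85 mm and grips with 20 to 120 N. Pads are 22 mm wide; open, the fingers measure 114 mm over their backs; the gripper's body (76 mm by 85 mm) begins 54 mm behind the grasp point. The pads swing forward as they close: fully open they stand 13 mm farther back than shut.
Start: joints at [1.168, 0.477, 0.022, 1.555, -0.011, 1.109, -0.083], TCP at [0.196, -0.646, 0.304] pointing down, gripper open.
Joint ranges: [-2.96, 2.96], [-0.34, 2.1], [-1.41, 1.46], [0.24, 2.44], [-1.37, 4.51], [0.17, 1.92], [-2.96, 2.96]. Speed limits (rad/s): [2.39, 2.39, 3.14, 3.14, 3.14, 3.14, 3.14].

INTERFACE

Orientations are given as a unit quaternion [w, x, y, z].
In Python, from station import get_obs, read_camera, hand_in, look_for, silhouettes, tcp_to_tips gives the robot as it stands. The module is installed in compiled form; this text tells all that it offers.
- The arm moves only by the tool apply_moves, never from a script. Its argument "moves" is a list of rows, each a list of 3 entries, a list of its own where there are three numbers: the shift along the tool's x, y, z in units of 25 mm (1.0 is 25 mm), then the turn, a rotation vector about the tool's x, y, z in units of 10 degrees (1.0 is 10 degrees), then the gripper's target within -1 to 1 (fully open at 1, half-way at 0, shut at -1). In form: [[[dx, dy, dz], [rx, ry, rz], jaw], ...]. A call has 1 to 20 rows; each row is the pose to reach, as a shift and turn from the pose commanded when the call began, along the tool's axes at that moment; what a row does not reach only later rows make up. A row lasts 1/8 s, in which the tool goes at most 62.5 mm and 10.7 degrees, less where a joint would pass 70% of its speed; a pose out of reach is approached as far as the arm can. A call with a gripper value outside its range is refused whole. The fingers move at their own pace and stop on an object; "force" is the grip in N (left out, the last holds). Time passes only in rows, so rows that repeat a pose let the fingers close. It gives the time, the measured TCP pose, the force and the opening at its end, in the units of the state.
- get_obs(): the state, without advancing time (a new reading comes with each control period).
- read_camera(name): name is "scene" or "top" or "wrist"; returns a dict with "color" (420x560x3 uint8, red, green, blue), "mtx" (3x3 intrinsics, pixels), "eye" and "rotation" of the camera in the world; the wrist camera has in their place "hand_eye" (4x4, takes a point from camera to tool coordinates, whose origin is the TCP and whose axes are the tool frame's). Camera axes: x right, y up, looking along -z (the intrinsics and any distortion apply to the point x, -y, -z); pixel columns grow to the right and rows downward; lengths in m; the calibration is good to about 2 mm. A picture is of the moment at which its call begins: read the wrist's pose just before it. There is no depth.
- hand_in(): hands the job in, once; it reports no verdict.
Trained networks look in the newest picture that a camera, given by its name, has taken for a name from the list of things; names that differ only in an ending like _2 or _b are one class to them, and where a whole thing is asked for, a point or a joint stands for the part that bears it (a point fixed in the world has none). Each returns a list of dicts, best first, with "conf" (0 to 1); they miss things now and then, are a little off and sometimes report something else, mostly with a low value. They report only what shows in the picture. A call takes as long as a camera call. They do not tell look-alikes from the thing itself.
- look_for(camera, query): "pixel" ([row, column] in pixels, amid what is visible of it).
- silhouettes(camera, query): "mask" (420x560 bool, what is visible of it) and "pixel" ([row, column] in pixels, amid what is visible of it).
The state is a dict: "t": time; "q": joint angles; "joint_vel": joint speeds; "joint_torque": joint torques, N m; "eef_pos": TCP position; "tool_rot": TCP orientation; "contact_force": force on the tool from outside, world axes, zero at the start; "torque": the same for the moment, N m; "gripper_width": opening from 0.0 (shut) to 1.0 (fully open).
Only numpy, scipy, OpenCV 4.12 (cv2) and the standard library are available. Lean on these libraries where they do the work, as an engineer would, in place of code of your own. Each camera call takes 0.05 s, during which the arm holds its last target.

TASK

Make up two kits from the stock on the bench: the tall bottle, the tall carton and the beaker go into the long tray with three compartments, and the large weight and the jar into the short tray with two. Stand each thing upright on the tray's floor, one to a compartment (any compartment of its tray will do), and let go. Leave the short bottle, the small weight and the low carton standing where they are.

Things in the scene. Friction and masses are not known exactly. Their poses are not given: they have to be found in the camera images.
- long_tray: The longer grey plastic tray lying flat and fixed on the bench, with three square compartments in one row, 246 x 86 mm and only 12 mm high. Walls and dividers 6 mm thick, all 12 mm high; floor 4 mm thick; each compartment 74 x 74 mm inside, open on top. Origin: centre of the underside; x runs along the row, z up. Compartment centres lie on the x axis at -80, 0 and +80 mm, y = 0
- short_tray: The shorter grey plastic tray lying flat and fixed on the bench, with two square compartments in one row, 166 x 86 mm and only 12 mm high. Walls and dividers 6 mm thick, all 12 mm high; floor 4 mm thick; each compartment 74 x 74 mm inside, open on top. Origin: centre of the underside; x runs along the row, z up. Compartment centres lie on the x axis at -40 and +40 mm, y = 0
- tall_bottle: The taller of two clear glass reagent bottles with blue screw caps and paper labels: 105 mm tall, body 52 mm in diameter and straight up to 69 mm, cap 35 mm in diameter. About 0.18 kg. Origin: centre of the underside, z up. Loose, standing on the bench at the start
- tall_carton: The taller of two white cartons with a green band: closed rigid box, 50 mm (x) by 36 mm (y), 70 mm tall. About 0.09 kg. Origin: centre of the underside, z up. Loose, standing on the bench at the start
- beaker: Open clear glass beaker with short white graduation marks on one side: straight, 50 mm in diameter, 70 mm tall, wall 3 mm. About 0.07 kg. Origin: centre of the underside, z up. Loose, standing on the bench at the start
- large_weight: The larger of two steel calibration weights: cylinder 38 mm in diameter and 50 mm tall with a knob on top, 24 mm in diameter; 72 mm tall in all. About 0.5 kg. Origin: centre of the underside, z up. Loose, standing on the bench at the start
- jar: Squat brown glass jar with a flat metal lid and paper label: 55 mm tall, glass 52 mm in diameter up to 40 mm, lid above it 54 mm in diameter. About 0.15 kg. Origin: centre of the underside, z up. Loose, standing on the bench at the start
- short_bottle: The shorter of the two bottles, not wanted: same style, 66 mm tall, 42 mm in diameter. Origin: centre of the underside, z up. Loose, standing on the bench at the start
- small_weight: The smaller of the two steel weights, not wanted: 26 mm in diameter, 52 mm tall with its knob. Origin: centre of the underside, z up. Loose, standing on the bench at the start
- low_carton: The lower of the two cartons, not wanted: 50 mm (x) by 36 mm (y), only 30 mm tall. Origin: centre of the underside, z up. Loose, standing on the bench at the start
Not all that is in view belongs to the job. Leave any pink look-alike of the beaker alone.

How it is judged:
At the end, for the whole second after the job is handed in: One thing of its kit in each compartment, within 22 mm of the compartment's centre along each side, underside within 5 mm of the tray's floor, upright within 0.12 rad, at rest; short bottle, small weight and low carton upright within 30 mm of where they started (((x of tall_bottle in the frame of long_tray between -0.102 and -0.058 m and y of tall_bottle in the frame of long_tray between -0.022 and 0.022 m) or (x of tall_carton in the frame of long_tray between -0.102 and -0.058 m and y of tall_carton in the frame of long_tray between -0.022 and 0.022 m) or (x of beaker in the frame of long_tray between -0.102 and -0.058 m and y of beaker in the frame of long_tray between -0.022 and 0.022 m)) and ((x of tall_bottle in the frame of long_tray between -0.022 and 0.022 m and y of tall_bottle in the frame of long_tray between -0.022 and 0.022 m) or (x of tall_carton in the frame of long_tray between -0.022 and 0.022 m and y of tall_carton in the frame of long_tray between -0.022 and 0.022 m) or (x of beaker in the frame of long_tray between -0.022 and 0.022 m and y of beaker in the frame of long_tray between -0.022 and 0.022 m)) and ((x of tall_bottle in the frame of long_tray between 0.058 and 0.102 m and y of tall_bottle in the frame of long_tray between -0.022 and 0.022 m) or (x of tall_carton in the frame of long_tray between 0.058 and 0.102 m and y of tall_carton in the frame of long_tray between -0.022 and 0.022 m) or (x of beaker in the frame of long_tray between 0.058 and 0.102 m and y of beaker in the frame of long_tray between -0.022 and 0.022 m)) and z of each of tall_bottle, tall_carton, beaker in the frame of long_tray below 0.009 m and angle between each of tall_bottle, tall_carton, beaker, large_weight, jar, short_bottle, small_weight, low_carton's own z axis and vertical below 0.12 rad and linear speed of each of tall_bottle, tall_carton, beaker, large_weight, jar below 0.02 m/s and angular speed of each of tall_bottle, tall_carton, beaker, large_weight, jar below 0.2 rad/s and ((x of large_weight in the frame of short_tray between -0.062 and -0.018 m and y of large_weight in the frame of short_tray between -0.022 and 0.022 m) or (x of jar in the frame of short_tray between -0.062 and -0.018 m and y of jar in the frame of short_tray between -0.022 and 0.022 m)) and ((x of large_weight in the frame of short_tray between 0.018 and 0.062 m and y of large_weight in the frame of short_tray between -0.022 and 0.022 m) or (x of jar in the frame of short_tray between 0.018 and 0.062 m and y of jar in the frame of short_tray between -0.022 and 0.022 m)) and z of each of large_weight, jar in the frame of short_tray below 0.009 m and distance of each of short_bottle, small_weight, low_carton from where it was at the start of the episode below 0.03 m); the robot touches nothing.
It fails at once if the short bottle, which is to be left alone, is moved by more than 30 mm (distance of short_bottle from where it was at the start of the episode above 0.03 m).
It fails at once if the small weight, which is to be left alone, is moved by more than 30 mm (distance of small_weight from where it was at the start of the episode above 0.03 m).
It fails at once if the low carton, which is to be left alone, is moved by more than 30 mm (distance of low_carton from where it was at the start of the episode above 0.03 m).
It also fails if it takes over 125 s, if anything falls off the work surface, if the arm or the gripper's body presses on something with over 40 N, if the wrist force passes 120 N, or if a joint passes its speed limit or range.

## Working session

There is one attempt and no reset: what is moved stays moved. The work goes in short steps, Python scripts to look and compute and a tool call to move; the robot and the scene stay as the last step left them, time stands still between calls to the robot, and variables do not carry over. Pictures are saved under pics/ and viewed, and the job is handed in when it is done.

Besides the shell and the picture viewer there is one more tool, called after "Emit:" by a JSON object that holds its "name" and its "arguments", one argument or row to a line. apply_moves: Moves the arm, as the interface text tells. Its arguments: {"type":"object","properties":{"moves":{"type":"array"},"force":{"type":"number"}},"required":["moves"]}

```bash
mkdir -p pics; python3 - <<'E'
from station import *
import cv2,numpy as np
print(get_obs())
for n in ["scene","top","wrist"]:
    c=read_camera(n); cv2.imwrite(f"pics/{n}0.png",c["color"][:,:,::-1])
    print(n,{k:np.round(v,4).tolist() for k,v in c.items() if k!="color"})
print(tcp_to_tips)
E
```

```text
{'t': 0.0, 'q': array([ 1.16791339,  0.47779891,  0.02232179,  1.55646642, -0.01150948,
        1.10925544, -0.08307404]), 'joint_vel': array([-4.45499481e-04,  1.42008819e-04, -2.73663279e-04, -1.06577233e-05,
        1.16786105e-03,  7.32964564e-04,  1.89218537e-03]), 'joint_torque': array([-3.28936358e-05, -5.96455264e+01,  1.60788640e+00, -2.81197089e+01,
        1.25393926e-02,  9.43131658e-03,  8.30722584e-07]), 'eef_pos': array([ 0.19598403, -0.64544474,  0.3029197 ]), 'tool_rot': array([-4.87989686e-04,  8.03301835e-01, -5.95571450e-01, -7.56433298e-04]), 'contact_force': array([-0.30427185, -0.37178164,  0.42276595]), 'torque': array([ 0.03689337,  0.00906639, -0.02983636]), 'gripper_width': 0.997955365407953}
scene {'mtx': [[494.5544, 0.0, 278.2641], [0.0, 494.5544, 211.6913], [0.0, 0.0, 1.0]], 'eye': [1.1911, -0.3638, 0.5145], 'rotation': [0.745, 0.4219, 0.2428, 0.4561]}
top {'mtx': [[394.0739, 0.0, 276.785], [0.0, 394.0739, 202.7021], [0.0, 0.0, 1.0]], 'eye': [0.4318, 0.0081, 0.8533], 'rotation': [0.7105, 0.0381, -0.0467, -0.7012]}
wrist {'mtx': [[317.1771, 0.0, 279.1991], [0.0, 317.1771, 210.8393], [0.0, 0.0, 1.0]], 'hand_eye': [[1.0, -0.0001, -0.0005, 0.0009], [-0.0002, -0.964, -0.266, -0.0677], [-0.0005, 0.266, -0.964, -0.0707], [0.0, 0.0, 0.0, 1.0]]}
0.0726
```

View pics/scene0.png

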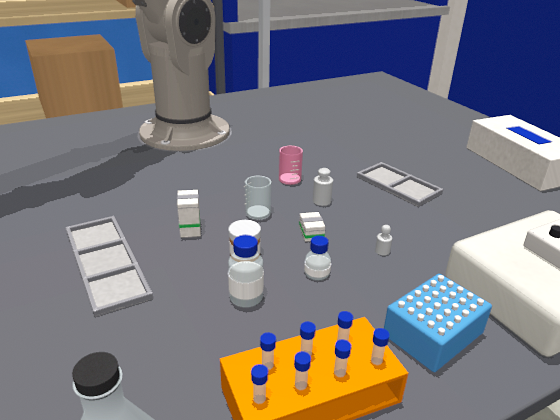

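View pics/top0.png

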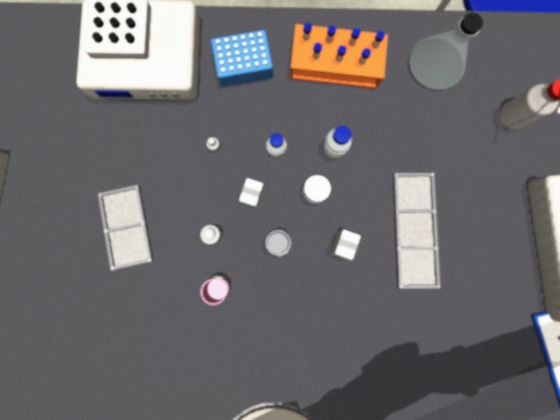

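View pics/wrist0.png

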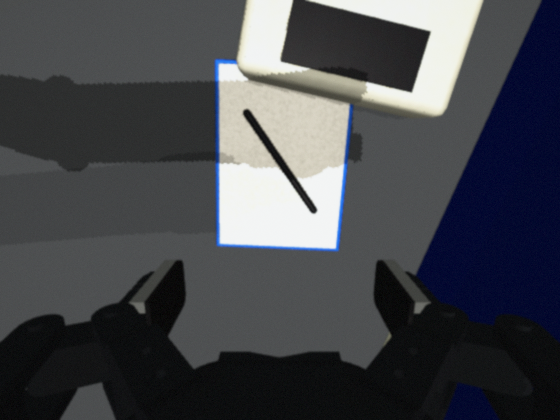

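```bash
cat > h.py <<'E'
from station import *
import cv2,numpy as np
from scipy.spatial.transform import Rotation as R
from scipy.optimize import minimize
def rq(q): return R.from_quat([q[1],q[2],q[3],q[0]]).as_matrix()
def cam(name):
    o=get_obs(); c=read_camera(name)
    if name=="wrist":
        T=np.eye(4);T[:3,:3]=rq(o["tool_rot"]);T[:3,3]=o["eef_pos"];T=T@c["hand_eye"]
        c["R"]=T[:3,:3];c["p"]=T[:3,3]
    else:
        r=np.array(c["rotation"]); c["R"]=rq(r) if r.ndim==1 else r; c["p"]=np.array(c["eye"])
    return c
def proj(c,P):
    d=(np.atleast_2d(P)-c["p"])@c["R"]
    d=d*[1,-1,-1]; u=d@c["mtx"].T; return u[:,:2]/u[:,2:]
def ray(c,rc,z):
    d=np.linalg.inv(c["mtx"])@[rc[1],rc[0],1]; d=c["R"]@(d*[1,-1,-1])
    return c["p"]+d*(z-c["p"][2])/d[2]
a=np.linspace(0,2*np.pi,40,endpoint=False)
def cyl(r,z0,z1): return np.array([[r*np.cos(t),r*np.sin(t),z] for z in(z0,z1) for t in a])
def box(x,y,z0,z1): return np.array([[i*x/2,j*y/2,k] for i in(-1,1) for j in(-1,1) for k in(z0,z1)])
M={"tall_bottle":[cyl(.026,0,.069),np.vstack([cyl(.026,.069,.0691),cyl(.0175,.08,.105)]) ],
"tall_carton":[box(.05,.036,0,.07)],"beaker":[cyl(.025,0,.07)],
"large_weight":[cyl(.019,0,.05),cyl(.012,.05,.072)],"jar":[cyl(.026,0,.04),cyl(.027,.04,.055)],
"short_bottle":[cyl(.021,0,.04),cyl(.015,.04,.066)],"small_weight":[cyl(.013,0,.036),cyl(.008,.036,.052)],
"low_carton":[box(.05,.036,0,.03)],
"long_tray":[box(.246,.086,0,.012)],"short_tray":[box(.166,.086,0,.012)]}
def render(c,name,p,S=1):
    m=np.zeros((420,560),np.uint8); Rz=R.from_euler("z",p[2]).as_matrix()
    for part in M[name]:
        u=proj(c,part@Rz.T+[p[0],p[1],p[3] if len(p)>3 else 0])
        h=cv2.convexHull((u*16).astype(np.int32)); cv2.fillConvexPoly(m,h,1,cv2.LINE_8,4)
    return m>0
def fit(name,views,p0,yaw=False):
    # views: list of (cam,mask)
    def cost(v):
        p=[v[0],v[1],v[2] if yaw else 0]; s=0
        for c,m in views:
            r=render(c,name,p); s-= (r&m).sum()/max(1,(r|m).sum())
        return s
    best=None
    for y in (np.arange(6)*np.pi/6 if yaw else [0]):
        x0=np.array([p0[0],p0[1],y]) if yaw else np.array(p0[:2])
        sx=np.vstack([x0]+[x0+d for d in np.diag([.012,.012,.4][:len(x0)])])
        r=minimize(cost,x0,method="Nelder-Mead",options=dict(initial_simplex=sx,xatol=1e-4,fatol=1e-4))
        if best is None or r.fun<best.fun: best=r
    return best.x,-best.fun/len(views)
E
python3 - <<'E'
from h import *
T=cam("top"); S=cam("scene")
import pickle
out={}
for n in M:
    z=.0 if "tray" in n else M[n][0][:,2].max()/2
    t=silhouettes("top",n); s=silhouettes("scene",n)
    print(n)
    for c,l,k in((T,t,"t"),(S,s,"s")):
        for d in l[:4]: print("  ",k,round(d["conf"],2),np.round(d["pixel"]),d["mask"].sum(),np.round(ray(c,d["pixel"],z),3)[:2])
    out[n]=(t,s)
pickle.dump((T,S,out),open("d0.pkl","wb"))
E
```

```text
tall_bottle
   t 0.77 [141. 340.] 724 [ 0.665 -0.134]
   t 0.55 [235. 211.] 298 [0.46  0.135]
   s 0.72 [273. 249.] 2155 [ 0.648 -0.116]
   s 0.47 [212. 192.] 932 [ 0.443 -0.136]
tall_carton
   t 0.94 [243. 347.] 595 [ 0.448 -0.147]
   t 0.45 [190. 252.] 437 [0.556 0.052]
   s 0.86 [215. 190.] 988 [ 0.45  -0.142]
beaker
   t 0.98 [289. 216.] 618 [0.353 0.119]
   t 0.75 [242. 277.] 535 [ 0.449 -0.003]
   t 0.61 [228. 124.] 3269 [0.474 0.313]
   s 0.96 [167. 286.] 800 [0.357 0.108]
   s 0.67 [197. 260.] 1070 [0.448 0.001]
large_weight
   t 0.76 [235. 213.] 290 [0.462 0.131]
   s 0.93 [189. 322.] 625 [0.457 0.137]
jar
   t 0.56 [190. 316.] 552 [ 0.562 -0.085]
   t 0.55 [230. 414.] 4836 [ 0.479 -0.294]
   s 0.57 [232. 243.] 567 [ 0.522 -0.07 ]
short_bottle
   t 0.57 [142. 277.] 371 [0.665 0.   ]
   t 0.15 [240. 277.] 463 [ 0.452 -0.003]
   s 0.7 [258. 316.] 892 [0.646 0.008]
small_weight
   t 0.65 [142. 212.] 129 [0.664 0.142]
   s 0.94 [242. 384.] 358 [0.655 0.14 ]
low_carton
   t 0.82 [190. 252.] 440 [0.559 0.053]
   s 0.69 [225. 311.] 582 [0.55  0.055]
   s 0.64 [186. 322.] 564 [0.432 0.152]
long_tray
   t 0.65 [228. 414.] 4879 [ 0.484 -0.3  ]
   s 0.69 [267. 106.] 5261 [ 0.492 -0.303]
short_tray
   s 0.97 [185. 394.] 1838 [0.471 0.317]
```

```bash
python3 - <<'E'
from h import *
import pickle
T,S,o=pickle.load(open("d0.pkl","rb"))
sel={n:[o[n][0][0] if o[n][0] else None,o[n][1][0]] for n in M}
sel["beaker"]=[o["beaker"][0][1],o["beaker"][1][1]]
sel["short_tray"][0]=o["beaker"][0][2]
sel["jar"][1]=None
vis={"t":T["color"].copy(),"s":S["color"].copy()}
for n,(t,s) in sel.items():
    yaw="tray" in n or "carton" in n
    z=.0 if "tray" in n else M[n][0][:,2].max()/2
    v=[(c,d["mask"]) for c,d in((T,t),(S,s)) if d]
    p0=ray(v[0][0],(t or s)["pixel"],z)
    for vv,k in([(v,"both")]+[([w],"one") for w in v]):
        x,sc=fit(n,vv,p0,yaw); print(n,k,np.round(x,4),round(sc,3))
        if k=="both":
            for kk,c in(("t",T),("s",S)):
                m=render(c,n,[x[0],x[1],x[2] if yaw else 0]).astype(np.uint8)
                cs,_=cv2.findContours(m,0,1); cv2.drawContours(vis[kk],cs,-1,(255,255,0),1)
cv2.imwrite("pics/ft.png",cv2.resize(vis["t"],(800,600))[:,:,::-1]); cv2.imwrite("pics/fs.png",cv2.resize(vis["s"],(800,600))[:,:,::-1])
E
```

```text
tall_bottle both [ 0.6603 -0.1263] 0.917
tall_bottle one [ 0.6608 -0.1258] 0.933
tall_bottle one [ 0.6562 -0.1245] 0.916
tall_carton both [ 0.4454 -0.1415 -0.3122] 0.933
tall_carton one [ 0.4461 -0.1414  2.8302] 0.924
tall_carton one [ 0.4426 -0.1415 -0.2897] 0.956
beaker both [ 0.4477 -0.0028] 0.948
beaker one [ 0.4478 -0.0027] 0.967
beaker one [ 0.4441 -0.0027] 0.951
large_weight both [0.4629 0.1335] 0.855
large_weight one [0.4629 0.1337] 0.819
large_weight one [0.4594 0.1355] 0.907
jar both [ 0.5592 -0.0816] 0.857
jar one [ 0.5592 -0.0816] 0.857
short_bottle both [0.6569 0.003 ] 0.851
short_bottle one [0.6584 0.0028] 0.872
short_bottle one [0.6554 0.0038] 0.834
small_weight both [0.6594 0.138 ] 0.724
small_weight one [0.6588 0.1393] 0.668
small_weight one [0.6548 0.1413] 0.792
low_carton both [0.5534 0.0545 2.8151] 0.878
low_carton one [ 0.5541  0.0549 -0.306 ] 0.919
low_carton one [0.5508 0.0558 2.7871] 0.858
long_tray both [ 0.4807 -0.3011  3.1518] 0.974
long_tray one [ 0.4822 -0.302   3.1611] 0.978
long_tray one [ 0.4786 -0.3012  0.0129] 0.98
short_tray both [0.4759 0.3241 0.2364] 0.955
short_tray one [0.4783 0.3239 0.2373] 0.953
short_tray one [0.4751 0.3235 0.2002] 0.963
```

View pics/ft.png

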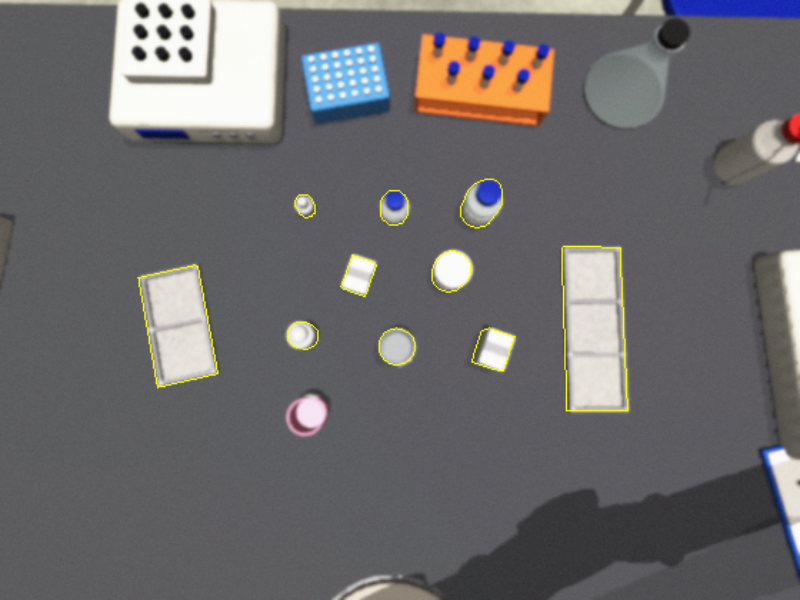

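View pics/fs.png

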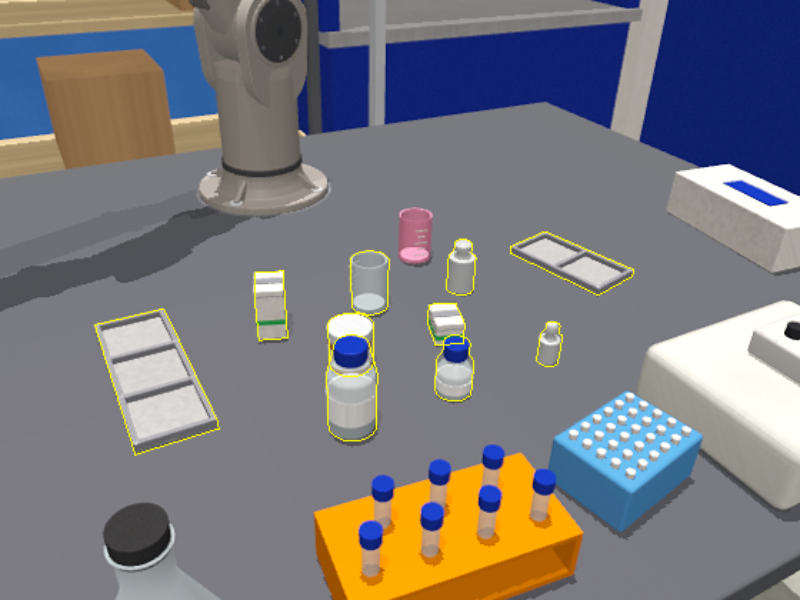

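```bash
cat >> h.py <<'E'
def go(p,ang,z=None):
    """print shift/turn for TCP to world p with tool x at world angle ang (deg), z down"""
    o=get_obs(); Rc=rq(o["tool_rot"]); a_=np.radians(ang)
    x=np.array([np.cos(a_),np.sin(a_),0]); zz=np.array([0,0,-1.]); Rt=np.c_[x,np.cross(zz,x),zz]
    s=Rc.T@(np.array(p)-o["eef_pos"])/.025
    r=np.degrees(R.from_matrix(Rc.T@Rt).as_rotvec())/10
    print("shift",np.round(s,2).tolist(),"turn",np.round(r,2).tolist())
E
python3 - <<'E'
from h import *
go([.645,-.126,.27],-90)
go([.645,-.126,.30],-90)
E
```

```text
shift [-14.68, -23.22, 1.36] turn [-0.0, -0.0, 1.69]
shift [-14.68, -23.22, 0.16] turn [-0.0, -0.0, 1.69]
```

```bash
python3 - <<'E'
import cv2
a=cv2.imread("pics/top0.png")[110:310,190:370]; cv2.imwrite("pics/crop.png",cv2.resize(a,None,fx=3,fy=3,interpolation=2))
E
```

```text
(no output)
```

View pics/crop.png

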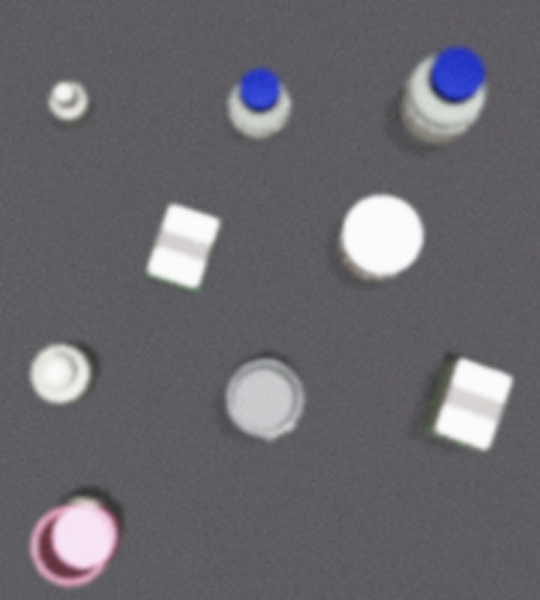

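Candidates in the top view, as (row, col):
- **Tall bottle:** (141,340). The short one is at (142,277), and there is also a flask.
- **Tall carton:** (243,347). The low one is at (190,252).
- **Clear beaker:** (242,277). The pink look-alike is at (289,216).
- **Large weight:** (235,211). The small one is at (142,212).
- **Jar:** (190,316), nothing else like it.

The close crop agrees with these choices.

Emit:
{"name": "apply_moves", "arguments": {
  "moves": [
    [[-1.2, -1.9, 0], [0, 0, 0.2], 1],
    [[-2.4, -3.8, 0], [0, 0, 0.4], 1],
    [[-3.6, -5.7, 0], [0, 0, 0.6], 1],
    [[-4.8, -7.6, 0], [0, 0, 0.8], 1],
    [[-6, -9.5, 0], [0, 0, 1], 1],
    [[-7.2, -11.4, 0], [0, 0, 1.2], 1],
    [[-8.4, -13.3, 0], [0, 0, 1.4], 1],
    [[-9.6, -15.2, 0], [0, 0, 1.6], 1],
    [[-10.8, -17.1, 0], [0, 0, 1.69], 1],
    [[-12, -19, 0], [0, 0, 1.69], 1],
    [[-13.2, -20.9, 0], [0, 0, 1.69], 1],
    [[-14, -22.4, 0], [0, 0, 1.69], 1],
    [[-14.7, -23.2, 0.2], [0, 0, 1.69], 1],
    [[-14.7, -23.2, 0.2], [0, 0, 1.69], 1]
  ],
  "force": 30
}}

```text
t: 3.0
eef_pos: [0.6451, -0.1227, 0.2983]
tool_rot: [-0.0, 0.709, -0.706, -0.001]
contact_force: [0.7, -0.5, 0.1]
gripper_width: 1.001
```

```bash
python3 - <<'E'
from h import *
o=get_obs(); print(o["t"],np.round(o["q"],3),o["eef_pos"],o["tool_rot"])
c=cam("wrist"); cv2.imwrite("pics/w1.png",c["color"][:,:,::-1])
for n in ["tall_bottle","jar"]:
    for d in silhouettes("wrist",n)[:3]:
        x,s=fit(n,[(c,d["mask"])],ray(c,d["pixel"],.04)); print(n,d["conf"],np.round(d["pixel"]),np.round(x,4),s)
E
```

```text
3.0 [ 0.209  0.459 -0.16   1.598  0.078  1.092 -1.537] [ 0.64513788 -0.12267451  0.29828647] [-3.86898878e-04  7.08631631e-01 -7.05578166e-01 -7.15970773e-04]
tall_bottle 0.74 [174.  44.] [0.6624 0.1527] 0.33376920562275253
tall_bottle 0.58 [177. 285.] [ 0.6616 -0.1268] 0.9631211180124224
jar 0.59 [259. 245.] [ 0.5609 -0.0833] 0.9395973154362416
jar 0.42 [255. 133.] [0.5686 0.0424] 0.6008132836326668
```

View pics/w1.png

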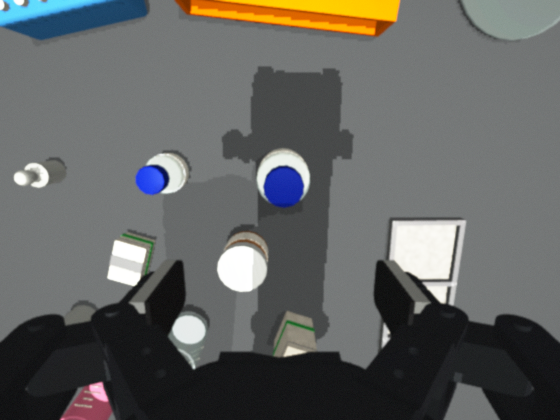

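```bash
python3 - <<'E'
from h import *
go([.661,-.127,.298],-90);go([.661,-.127,.112],-90)
E
```

```text
shift [-0.01, -0.69, 0.04] turn [0.0, -0.01, -0.01]
shift [-0.02, -0.69, 7.48] turn [0.0, -0.01, -0.01]
```

Emit:
{"name": "apply_moves", "arguments": {
  "moves": [
    [[0, -0.7, 1.5], [0, 0, 0], 1],
    [[0, -0.7, 3], [0, 0, 0], 1],
    [[0, -0.7, 4.5], [0, 0, 0], 1],
    [[0, -0.7, 5.5], [0, 0, 0], 1],
    [[0, -0.7, 6.5], [0, 0, 0], 1],
    [[0, -0.7, 7.2], [0, 0, 0], 1],
    [[0, -0.7, 7.45], [0, 0, 0], 1],
    [[0, -0.7, 7.45], [0, 0, 0], 1],
    [[0, -0.7, 7.45], [0, 0, 0], 0],
    [[0, -0.7, 7.45], [0, 0, 0], -1],
    [[0, -0.7, 7.45], [0, 0, 0], -1],
    [[0, -0.7, 7.45], [0, 0, 0], -1],
    [[0, -0.7, 7.45], [0, 0, 0], -1],
    [[0, -0.7, 7.45], [0, 0, 0], -1],
    [[0, -0.7, 7.45], [0, 0, 0], -1],
    [[0, -0.7, 7.45], [0, 0, 0], -1]
  ],
  "force": 30
}}

```text
t: 5.15
eef_pos: [0.6624, -0.1258, 0.1139]
tool_rot: [0.0, -0.707, 0.707, -0.001]
contact_force: [-0.7, 0.7, 5.6]
gripper_width: 0.599
```

```bash
python3 - <<'E'
from h import *
for n in("scene","wrist"):
    c=cam(n); cv2.imwrite(f"pics/g1{n}.png",c["color"][:,:,::-1])
o=get_obs();print(o["gripper_width"],o["eef_pos"],o["contact_force"],o["t"])
E
```

```text
0.59328211842627 [ 0.66236793 -0.12578858  0.11386545] [-1.50681358  0.86172021  5.0507134 ] 5.25
```

View pics/g1scene.png

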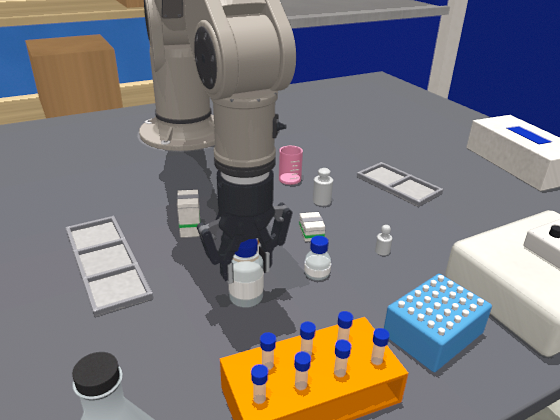

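Emit:
{"name": "apply_moves", "arguments": {
  "moves": [
    [[0, 0, -0.4], [0, 0, 0], -1],
    [[0, 0, -1], [0, 0, 0], -1],
    [[0, 0, -1.8], [0, 0, 0], -1],
    [[0, 0, -2.4], [0, 0, 0], -1],
    [[0.3, 0.5, -2.5], [0, 0, 0], -1],
    [[0.9, 1.3, -2.5], [0, 0, 0], -1],
    [[1.6, 2.4, -2.5], [0, 0, 0], -1],
    [[2.4, 3.5, -2.5], [0, 0, 0], -1],
    [[3.2, 4.7, -2.5], [0, 0, 0], -1],
    [[4, 5.9, -2.5], [0, 0, 0], -1],
    [[4.8, 7.1, -2.5], [0, 0, 0], -1],
    [[5.6, 8.3, -2.5], [0, 0, 0], -1],
    [[6.3, 9.3, -2.5], [0, 0, 0], -1],
    [[6.8, 10, -2.5], [0, 0, 0], -1],
    [[7.05, 10.4, -2.5], [0, 0, 0], -1],
    [[7.05, 10.4, -2.5], [0, 0, 0], -1],
    [[7.05, 10.4, -2.5], [0, 0, 0], -1]
  ]
}}

```text
t: 7.38
eef_pos: [0.4026, -0.3013, 0.1752]
tool_rot: [-0.0, 0.707, -0.707, 0.0]
contact_force: [-0.4, 0.4, -2.3]
gripper_width: 0.6
```

```bash
python3 - <<'E'
from h import *
vis=[]
for n in("scene","top","wrist"):
    c=cam(n); cv2.imwrite(f"pics/g2{n}.png",c["color"][:,:,::-1])
    if n!="wrist":
        l=silhouettes(n,"long_tray"); print(n,[ (d["conf"],d["pixel"],d["mask"].sum()) for d in l])
o=get_obs();print(o["gripper_width"],o["eef_pos"],o["contact_force"],o["t"])
go([.401,-.3025,.119],-90)
E
```

```text
scene [(0.83, [265.8, 108.1], np.int64(5169))]
top [(0.8, [222.3, 412.6], np.int64(4303))]
0.5940144248566077 [ 0.40233033 -0.30152543  0.17511557] [ 0.51393327  0.21924951 -1.93026841] 7.625
shift [0.04, 0.05, 2.24] turn [-0.0, 0.0, 0.01]
```

View pics/g2scene.png

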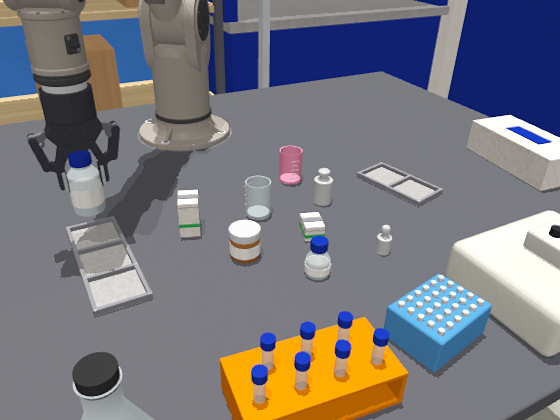

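View pics/g2wrist.png

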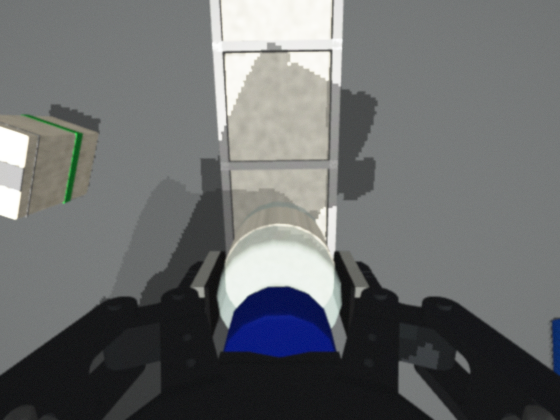

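```bash
python3 - <<'E'
from h import *
c=cam("wrist")
for rc in [(50,223),(50,331),(161,230),(161,330)]: print(rc,np.round(ray(c,rc,.012),4))
E
```

```text
(50, 223) [ 0.5177 -0.2645  0.012 ]
(50, 331) [ 0.5178 -0.337   0.012 ]
(161, 230) [ 0.4437 -0.2662  0.012 ]
(161, 330) [ 0.4438 -0.3395  0.012 ]
```

Emit:
{"name": "apply_moves", "arguments": {
  "moves": [
    [[0.08, 0.06, 0.6], [0, 0, 0], -1],
    [[0.08, 0.06, 1.2], [0, 0, 0], -1],
    [[0.08, 0.06, 1.8], [0, 0, 0], -1],
    [[0.08, 0.06, 2.1], [0, 0, 0], -1],
    [[0.08, 0.06, 2.26], [0, 0, 0], -1],
    [[0.08, 0.06, 2.26], [0, 0, 0], -1],
    [[0.08, 0.06, 2.26], [0, 0, 0], -1]
  ]
}}

```text
t: 8.55
eef_pos: [0.4006, -0.3041, 0.119]
tool_rot: [0.0, -0.707, 0.707, -0.0]
contact_force: [0.1, 0.2, -1.7]
gripper_width: 0.597
```

```bash
python3 - <<'E'
from h import *
c=cam("scene"); cv2.imwrite("pics/g3.png",cv2.resize(c["color"][100:320,30:230],None,fx=3,fy=2.7)[:,:,::-1])
o=get_obs();print(o["gripper_width"],o["eef_pos"],o["contact_force"],o["t"])
E
```

```text
0.5951785950306712 [ 0.40053977 -0.30410009  0.11901684] [-0.52263388  0.30688993 -1.76456095] 8.6
```

View pics/g3.png

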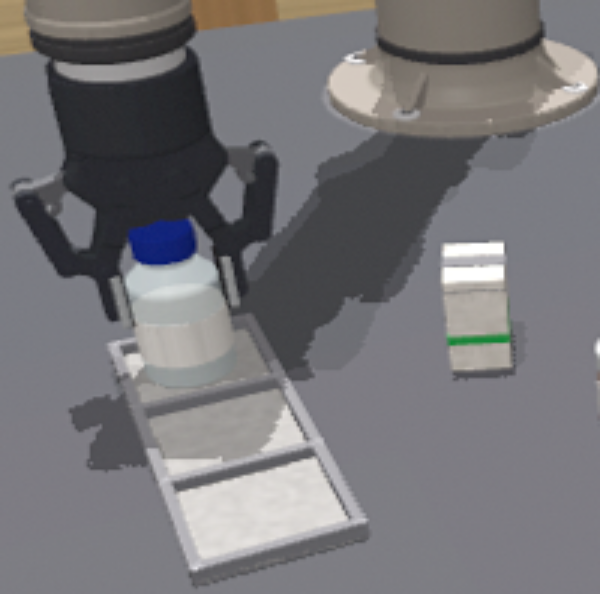

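Emit:
{"name": "apply_moves", "arguments": {
  "moves": [
    [[0, 0, 0.03], [0, 0, 0], -1],
    [[0, 0, 0.06], [0, 0, 0], -1],
    [[0, 0, 0.06], [0, 0, 0], -1],
    [[0, 0, 0.06], [0, 0, 0], 0.3],
    [[0, 0, 0.06], [0, 0, 0], 0.6],
    [[0, 0, 0.06], [0, 0, 0], 1],
    [[0, 0, 0.06], [0, 0, 0], 1],
    [[0, 0, 0.06], [0, 0, 0], 1],
    [[0, 0, 0.06], [0, 0, 0], 1],
    [[0, 0, -0.6], [0, 0, 0], 1],
    [[0, 0, -1.6], [0, 0, 0], 1],
    [[0, 0, -2.6], [0, 0, 0], 1],
    [[0, 0, -3.6], [0, 0, 0], 1],
    [[0, 0, -4], [0, 0, 0], 1],
    [[0, 0, -4], [0, 0, 0], 1]
  ]
}}

```text
t: 10.48
eef_pos: [0.4006, -0.3041, 0.2195]
tool_rot: [0.0, -0.707, 0.707, -0.001]
contact_force: [0.5, 0.3, -0.8]
gripper_width: 1.002
```

```bash
python3 - <<'E'
from h import *
c=cam("scene"); cv2.imwrite("pics/g4.png",c["color"][:,:,::-1])
o=get_obs();print(o["gripper_width"],o["eef_pos"],o["contact_force"],o["t"],o["q"])
w=cam("wrist"); cv2.imwrite("pics/g4w.png",w["color"][:,:,::-1])
for n in("tall_bottle",):
  for k,cc in(("scene",c),("wrist",w)):
    for d in silhouettes(k,n)[:3]:
        x,s=fit(n,[(cc,d["mask"])],ray(cc,d["pixel"],.04)); print(k,n,d["conf"],np.round(d["pixel"]),np.round(x,4),s)
go([.425,-.1415,.219],-90-18)
go([.4435,-.1415,.094],-90-18)
E
```

```text
0.9990586024965525 [ 0.40015616 -0.30387193  0.21862322] [ 0.20228845  0.77569734 -0.01439033] 10.525 [ 0.64505315  0.30800017 -0.14192967  2.03674615  0.05986812  0.80053478
 -1.10295594]
scene tall_bottle 0.82 [214.  89.] [ 0.3894 -0.3045] 0.9255374934452019
wrist tall_bottle 0.66 [222. 282.] [ 0.3977 -0.3051] 0.9771505376344086
shift [-6.49, -1.0, -0.05] turn [0.01, 0.0, 1.8]
shift [-6.48, -1.75, 4.95] turn [0.01, 0.0, 1.8]
```

View pics/g4.png

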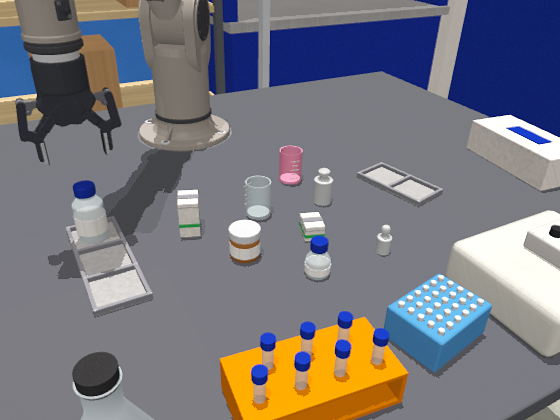

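View pics/g4w.png

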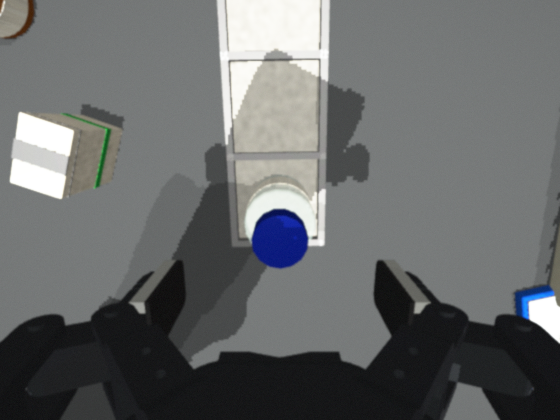

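```bash
python3 - <<'E'
from h import *
c=cam("wrist")
for n in("tall_carton",):
    for d in silhouettes("wrist",n)[:3]:
        x,s=fit(n,[(c,d["mask"])],ray(c,d["pixel"],.04),True); print(n,d["conf"],np.round(d["pixel"]),np.round(x,4),s)
E
```

```text
tall_carton 0.87 [152.  61.] [ 0.4466 -0.1409  2.8115] 0.9688995215311005
```

Emit:
{"name": "apply_moves", "arguments": {
  "moves": [
    [[-1, -0.3, 0], [0, 0, 0.3], 1],
    [[-2.2, -0.6, 0], [0, 0, 0.7], 1],
    [[-3.5, -1, 0], [0, 0, 1.1], 1],
    [[-4.8, -1.4, 0], [0, 0, 1.5], 1],
    [[-6, -1.7, 0], [0, 0, 1.9], 1],
    [[-6.5, -1.83, 0], [0, 0, 1.9], 1],
    [[-6.5, -1.83, 0.3], [0, 0, 1.9], 1],
    [[-6.5, -1.83, 1.3], [0, 0, 1.9], 1],
    [[-6.5, -1.83, 2.3], [0, 0, 1.9], 1],
    [[-6.5, -1.83, 3.3], [0, 0, 1.9], 1],
    [[-6.5, -1.83, 4.2], [0, 0, 1.9], 1],
    [[-6.5, -1.83, 4.8], [0, 0, 1.9], 1],
    [[-6.5, -1.83, 4.98], [0, 0, 1.9], 1],
    [[-6.5, -1.83, 4.98], [0, 0, 1.9], 1]
  ]
}}

```text
t: 12.52
eef_pos: [0.4461, -0.1418, 0.0942]
tool_rot: [-0.0, -0.581, 0.814, -0.0]
contact_force: [0.5, -0.3, -0.2]
gripper_width: 1.001
```

Emit:
{"name": "apply_moves", "arguments": {
  "moves": [
    [[0, 0, 0], [0, 0, 0], 0.3],
    [[0, 0, 0], [0, 0, 0], -0.5],
    [[0, 0, 0], [0, 0, 0], -1],
    [[0, 0, 0], [0, 0, 0], -1],
    [[0, 0, 0], [0, 0, 0], -1],
    [[0, 0, 0], [0, 0, 0], -1],
    [[0, 0, 0], [0, 0, 0], -1],
    [[0, 0, 0], [0, 0, 0], -1]
  ],
  "force": 25
}}

```text
t: 13.52
eef_pos: [0.4464, -0.1415, 0.0946]
tool_rot: [0.0, -0.581, 0.814, -0.0]
contact_force: [-0.8, -0.3, 6.3]
gripper_width: 0.421
```

```bash
python3 - <<'E'
from h import *
for n in("scene","wrist"):
    c=cam(n); cv2.imwrite(f"pics/g5{n}.png",c["color"][:,:,::-1])
o=get_obs();print(o["gripper_width"],o["eef_pos"],o["contact_force"],o["t"])
go([.4807,-.3018,.16],-90)
E
```

```text
0.41788423060987545 [ 0.44641923 -0.14150249  0.09462773] [-1.35501099 -0.32292503  6.56060139] 13.625
shift [5.62, -3.39, -2.61] turn [-0.0, -0.0, -1.9]
```

View pics/g5scene.png

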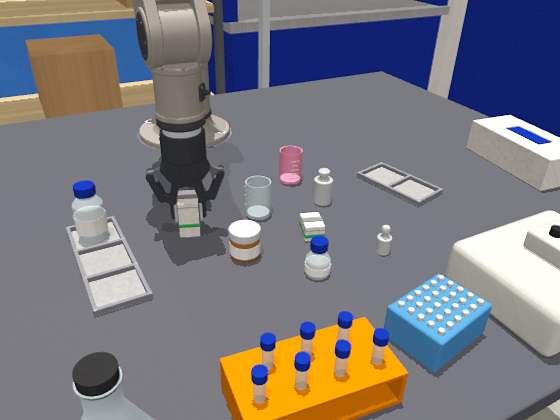

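View pics/g5wrist.png

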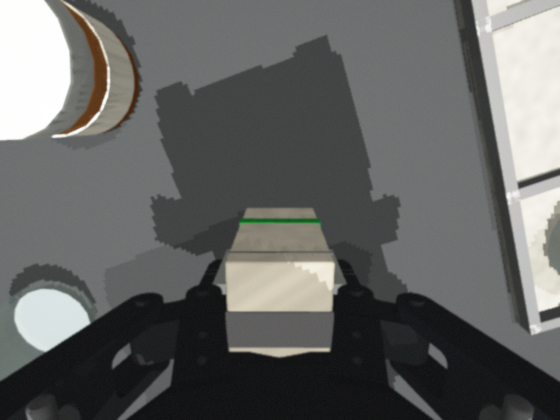

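```bash
python3 - <<'E'
from h import *
go([.5607,-.300,.145],-89)
go([.5607,-.300,.0990],-89)
E
```

```text
shift [4.51, -6.39, -2.01] turn [-0.0, -0.0, -2.0]
shift [4.51, -6.39, -0.17] turn [-0.0, -0.0, -2.0]
```

Emit:
{"name": "apply_moves", "arguments": {
  "moves": [
    [[0, 0, -0.5], [0, 0, 0], -1],
    [[0, 0, -1.2], [0, 0, 0], -1],
    [[0, 0, -2], [0, 0, 0], -1],
    [[0.5, -0.7, -2], [0, 0, -0.3], -1],
    [[1.2, -1.7, -2], [0, 0, -0.7], -1],
    [[2, -2.8, -2], [0, 0, -1.1], -1],
    [[2.8, -3.9, -2], [0, 0, -1.5], -1],
    [[3.5, -5, -2], [0, 0, -1.8], -1],
    [[4.1, -5.8, -2], [0, 0, -2], -1],
    [[4.5, -6.4, -2], [0, 0, -2], -1],
    [[4.5, -6.4, -1.9], [0, 0, -2], -1],
    [[4.5, -6.4, -1.3], [0, 0, -2], -1],
    [[4.5, -6.4, -0.7], [0, 0, -2], -1],
    [[4.5, -6.4, -0.3], [0, 0, -2], -1],
    [[4.5, -6.4, -0.16], [0, 0, -2], -1],
    [[4.5, -6.4, -0.13], [0, 0, -2], -1],
    [[4.5, -6.4, -0.13], [0, 0, -2], -1]
  ]
}}

```text
t: 15.75
eef_pos: [0.5598, -0.299, 0.0986]
tool_rot: [0.001, 0.713, -0.701, -0.001]
contact_force: [-8.3, 5.6, 16.5]
gripper_width: 0.42
```

```bash
python3 - <<'E'
from h import *
c=cam("scene"); cv2.imwrite("pics/g6.png",c["color"][:,:,::-1])
o=get_obs();print(o["gripper_width"],o["eef_pos"],o["contact_force"],o["t"])
E
```

```text
0.42200865733706794 [ 0.55976246 -0.29900621  0.09859885] [-7.72946426  5.03303317 16.18995232] 15.8
```

View pics/g6.png

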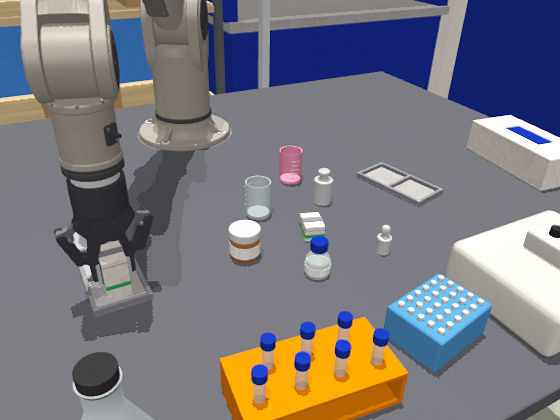

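Emit:
{"name": "apply_moves", "arguments": {
  "moves": [
    [[0, 0, -0.02], [0, 0, 0], -1],
    [[0, 0, -0.02], [0, 0, 0], -0.3],
    [[0, 0, -0.02], [0, 0, 0], 0.2],
    [[0, 0, -0.02], [0, 0, 0], 0.6],
    [[0, 0, -0.02], [0, 0, 0], 1],
    [[0, 0, -0.02], [0, 0, 0], 1],
    [[0, 0, -0.02], [0, 0, 0], 1],
    [[0, 0, -0.02], [0, 0, 0], 1],
    [[0, 0, -0.5], [0, 0, 0], 1],
    [[0, 0, -1.3], [0, 0, 0], 1],
    [[0, 0, -2.3], [0, 0, 0], 1],
    [[0, 0, -3.5], [0, 0, 0], 1],
    [[0, 0, -4.7], [0, 0, 0], 1],
    [[0, 0, -5], [0, 0, 0], 1],
    [[0, 0, -5], [0, 0, 0], 1]
  ]
}}

```text
t: 17.68
eef_pos: [0.5609, -0.3, 0.2234]
tool_rot: [-0.0, 0.713, -0.701, 0.001]
contact_force: [-0.3, -0.0, -0.7]
gripper_width: 1.003
```

```bash
python3 - <<'E'
from h import *
o=get_obs();print(o["gripper_width"],o["eef_pos"],o["contact_force"],o["t"],o["q"])
w=cam("wrist"); cv2.imwrite("pics/g7w.png",w["color"][:,:,::-1])
for n in("tall_carton","beaker"):
    for d in silhouettes("wrist",n)[:3]:
        x,s=fit(n,[(w,d["mask"])],ray(w,d["pixel"],.04),n!="beaker"); print(n,d["conf"],np.round(d["pixel"]),np.round(x,4),s)
go([.446,-.003,.219],-90)
go([.446,-.003,.094],-90)
E
```

```text
1.0025974029165927 [ 0.56085786 -0.30002696  0.22338557] [-0.2734333  -0.03665433 -0.7434559 ] 17.675 [ 0.55525334  0.50436501 -0.22026845  1.71587675  0.13194711  0.9342019
 -1.27048532]
tall_carton 0.76 [216. 282.] [ 0.5591 -0.3     0.0037] 0.9884218474704254
beaker 0.83 [302.   3.] [ 0.4497 -0.0024] 0.9774774774774775
shift [-11.94, 4.36, 0.11] turn [0.01, 0.0, 0.1]
shift [-11.94, 4.35, 5.11] turn [0.01, 0.0, 0.1]
```

View pics/g7w.png

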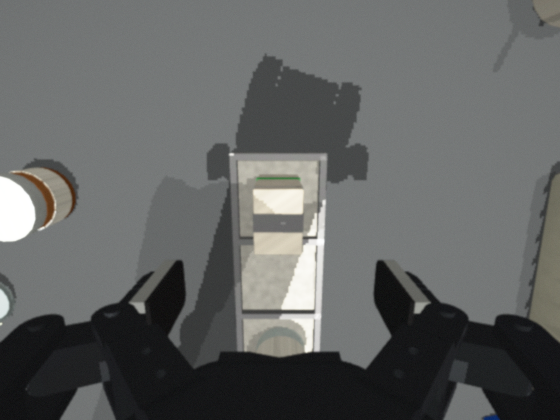

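Emit:
{"name": "apply_moves", "arguments": {
  "moves": [
    [[-1.3, 0.45, 0], [0, 0, 0.1], 1],
    [[-2.8, 1, 0], [0, 0, 0.1], 1],
    [[-4.4, 1.6, 0], [0, 0, 0.1], 1],
    [[-6, 2.2, 0], [0, 0, 0.1], 1],
    [[-7.6, 2.7, 0], [0, 0, 0.1], 1],
    [[-9.2, 3.3, 0], [0, 0, 0.1], 1],
    [[-10.6, 3.8, 0], [0, 0, 0.1], 1],
    [[-11.6, 4.2, 0], [0, 0, 0.1], 1],
    [[-11.94, 4.28, 0], [0, 0, 0.1], 1],
    [[-11.94, 4.28, 0], [0, 0, 0.1], 1],
    [[-11.94, 4.28, 0.7], [0, 0, 0.1], 1],
    [[-11.94, 4.28, 1.7], [0, 0, 0.1], 1],
    [[-11.94, 4.28, 2.7], [0, 0, 0.1], 1],
    [[-11.94, 4.28, 3.7], [0, 0, 0.1], 1],
    [[-11.94, 4.28, 4.6], [0, 0, 0.1], 1],
    [[-11.94, 4.28, 5.1], [0, 0, 0.1], 1],
    [[-11.94, 4.28, 5.1], [0, 0, 0.1], 1],
    [[-11.94, 4.28, 5.1], [0, 0, 0.1], 1]
  ]
}}

```text
t: 20.08
eef_pos: [0.4491, -0.0036, 0.0954]
tool_rot: [0.0, -0.707, 0.707, -0.0]
contact_force: [0.1, 0.1, -0.0]
gripper_width: 1.001
```

Emit:
{"name": "apply_moves", "arguments": {
  "moves": [
    [[0, 0, 0], [0, 0, 0], 0.5],
    [[0, 0, 0], [0, 0, 0], 0],
    [[0, 0, 0], [0, 0, 0], -1],
    [[0, 0, 0], [0, 0, 0], -1],
    [[0, 0, 0], [0, 0, 0], -1],
    [[0, 0, 0], [0, 0, 0], -1],
    [[0, 0, 0], [0, 0, 0], -1]
  ],
  "force": 25
}}

```text
t: 20.95
eef_pos: [0.4489, -0.0033, 0.0956]
tool_rot: [0.0, -0.707, 0.707, -0.0]
contact_force: [-0.9, -0.1, 6.6]
gripper_width: 0.583
```

```bash
python3 - <<'E'
from h import *
for n in("scene","wrist"):
    c=cam(n); cv2.imwrite(f"pics/g8{n}.png",c["color"][:,:,::-1])
o=get_obs();print(o["gripper_width"],o["eef_pos"],o["contact_force"],o["t"])
go([.4807,-.3018,.16],-89)
go([.4807,-.3018,.0986],-89)
E
```

```text
0.5783990051942033 [ 0.44891968 -0.00335967  0.09558654] [-1.1124033   0.80825011  6.61980487] 21.05
shift [11.94, -1.28, -2.57] turn [-0.01, -0.0, -0.1]
shift [11.94, -1.27, -0.12] turn [-0.01, -0.0, -0.1]
```

View pics/g8wrist.png

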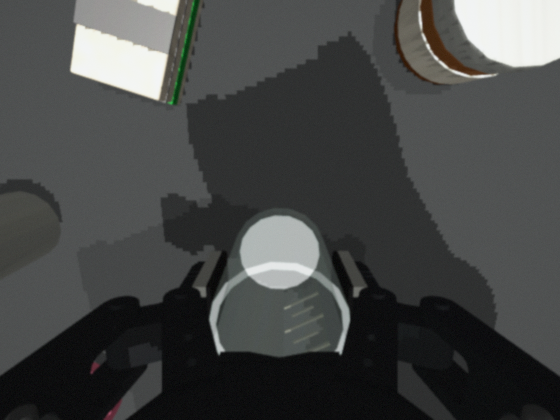

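View pics/g8scene.png

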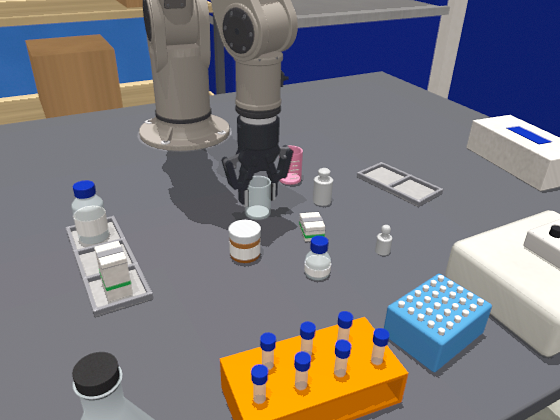

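Emit:
{"name": "apply_moves", "arguments": {
  "moves": [
    [[0, 0, -0.5], [0, 0, 0], -1],
    [[0, 0, -1.3], [0, 0, 0], -1],
    [[0, 0, -2.3], [0, 0, 0], -1],
    [[0.3, -0.2, -3], [0, 0, 0], -1],
    [[1, -0.5, -3], [0, 0, 0], -1],
    [[2, -0.8, -3], [0, 0, 0], -1],
    [[3.2, -1.1, -3], [0, 0, 0], -1],
    [[4.4, -1.27, -3], [0, 0, 0], -1],
    [[5.6, -1.27, -3], [0, 0, 0], -1],
    [[6.8, -1.27, -3], [0, 0, 0], -1],
    [[8, -1.27, -3], [0, 0, 0], -1],
    [[9.2, -1.27, -3], [0, 0, -0.1], -1],
    [[10.3, -1.27, -3], [0, 0, -0.1], -1],
    [[11.2, -1.27, -3], [0, 0, -0.1], -1],
    [[11.7, -1.27, -3], [0, 0, -0.1], -1],
    [[11.94, -1.27, -3], [0, 0, -0.1], -1],
    [[11.94, -1.27, -3], [0, 0, -0.1], -1],
    [[11.94, -1.27, -3], [0, 0, -0.1], -1]
  ]
}}

```text
t: 23.3
eef_pos: [0.4805, -0.3008, 0.1699]
tool_rot: [-0.0, 0.714, -0.701, -0.0]
contact_force: [0.6, 0.5, -0.7]
gripper_width: 0.581
```

```bash
python3 - <<'E'
from h import *
c=cam("wrist"); cv2.imwrite("pics/g9.png",c["color"][:,:,::-1])
o=get_obs();print(o["gripper_width"],o["eef_pos"],o["contact_force"],o["t"])
go([.4807,-.3018,.0995],-89)
E
```

```text
0.5796497916592958 [ 0.48047909 -0.30084805  0.16993449] [ 0.24016831  0.60122644 -0.5638697 ] 23.35
shift [0.04, -0.01, 2.82] turn [0.0, 0.0, 0.01]
```

View pics/g9.png

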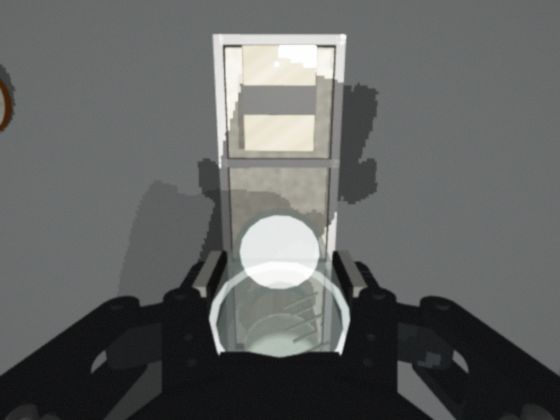

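Emit:
{"name": "apply_moves", "arguments": {
  "moves": [
    [[0, 0, 0.6], [0, 0, 0], -1],
    [[0, 0, 1.3], [0, 0, 0], -1],
    [[0, 0, 2], [0, 0, 0], -1],
    [[0, 0, 2.5], [0, 0, 0], -1],
    [[0, 0, 2.7], [0, 0, 0], -1],
    [[0, 0, 2.8], [0, 0, 0], -1],
    [[0, 0, 2.81], [0, 0, 0], -1],
    [[0, 0, 2.81], [0, 0, 0], -1],
    [[0, 0, 2.81], [0, 0, 0], 0.2],
    [[0, 0, 2.81], [0, 0, 0], 0.5],
    [[0, 0, 2.81], [0, 0, 0], 1],
    [[0, 0, 2.81], [0, 0, 0], 1],
    [[0, 0, 2.81], [0, 0, 0], 1],
    [[0, 0, 2.81], [0, 0, 0], 1],
    [[0, 0, 2.3], [0, 0, 0], 1],
    [[0, 0, 1.3], [0, 0, 0], 1],
    [[0, 0, 0], [0, 0, 0], 1],
    [[0, 0, -1.5], [0, 0, 0], 1],
    [[0, 0, -2], [0, 0, 0], 1],
    [[0, 0, -2], [0, 0, 0], 1]
  ]
}}

```text
t: 25.85
eef_pos: [0.4805, -0.302, 0.2209]
tool_rot: [-0.0, 0.713, -0.701, 0.001]
contact_force: [0.7, -0.3, 0.4]
gripper_width: 1.0
```

```bash
python3 - <<'E'
from h import *
o=get_obs();print(o["gripper_width"],o["eef_pos"],o["contact_force"],o["t"],o["q"])
w=cam("wrist"); cv2.imwrite("pics/g10w.png",w["color"][:,:,::-1])
for n in("beaker",):
    for d in silhouettes("wrist",n)[:3]:
        x,s=fit(n,[(w,d["mask"])],ray(w,d["pixel"],.04)); print(n,d["conf"],np.round(d["pixel"]),np.round(x,4),s)
s=cam("scene"); cv2.imwrite("pics/g10s.png",s["color"][:,:,::-1])
go([.44,-.082,.219],-90)
go([.4625,.134,.219],-90)
E
```

```text
0.9995763728134553 [ 0.48051046 -0.30202741  0.22085228] [ 0.71848936 -0.28939711  0.41172995] 25.85 [ 0.66141146  0.40978936 -0.26515454  1.88145789  0.13794826  0.86595333
 -1.2258579 ]
beaker 0.89 [216. 280.] [ 0.4791 -0.3032] 0.972628160519601
shift [-8.81, 1.43, -0.0] turn [0.01, 0.01, 0.1]
shift [-17.43, 0.38, 0.0] turn [0.01, 0.01, 0.1]
```

View pics/g10w.png

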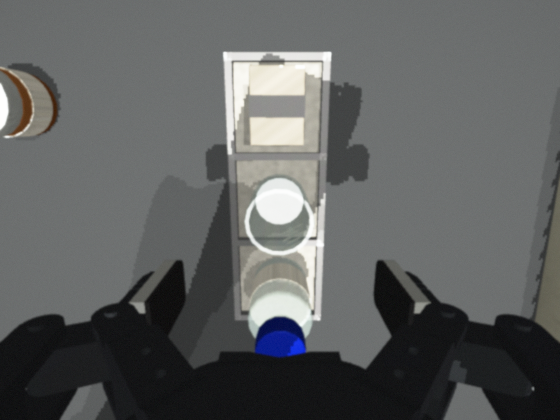

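View pics/g10s.png

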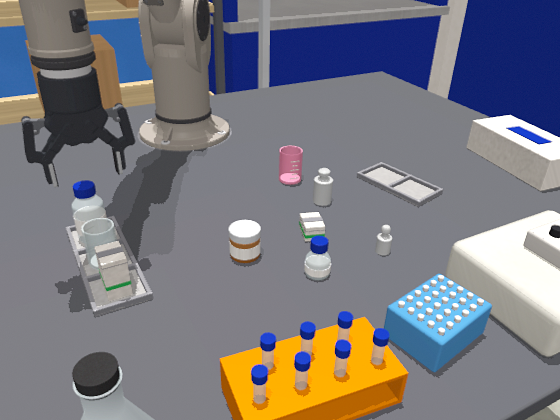

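Emit:
{"name": "apply_moves", "arguments": {
  "moves": [
    [[-1, 0, 0], [0, 0, 0.1], 1],
    [[-2.8, 0.05, 0], [0, 0, 0.1], 1],
    [[-4.6, 0.1, 0], [0, 0, 0.1], 1],
    [[-6.4, 0.15, 0], [0, 0, 0.1], 1],
    [[-8.2, 0.2, 0], [0, 0, 0.1], 1],
    [[-10, 0.25, 0], [0, 0, 0.1], 1],
    [[-11.8, 0.3, 0], [0, 0, 0.1], 1],
    [[-13.6, 0.35, 0], [0, 0, 0.1], 1],
    [[-15.4, 0.38, 0], [0, 0, 0.1], 1],
    [[-16.8, 0.38, 0], [0, 0, 0.1], 1],
    [[-17.43, 0.38, 0], [0, 0, 0.1], 1],
    [[-17.43, 0.38, 0], [0, 0, 0.1], 1],
    [[-17.43, 0.38, 0], [0, 0, 0.1], 1]
  ]
}}

```text
t: 27.62
eef_pos: [0.4633, 0.1319, 0.2194]
tool_rot: [-0.001, -0.706, 0.708, -0.0]
contact_force: [0.1, 0.6, 0.4]
gripper_width: 0.998
```

```bash
python3 - <<'E'
from h import *
o=get_obs();print(o["gripper_width"],o["eef_pos"],o["contact_force"],o["t"],o["q"])
w=cam("wrist"); cv2.imwrite("pics/g11w.png",w["color"][:,:,::-1])
for n in("large_weight","low_carton","short_tray"):
    for d in silhouettes("wrist",n)[:2]:
        x,s=fit(n,[(w,d["mask"])],ray(w,d["pixel"],.02),n!="large_weight"); print(n,d["conf"],np.round(d["pixel"]),np.round(x,4),s)
go([.4625,.134,.082],-90)
E
```

```text
0.9975094764763531 [0.463252   0.13190929 0.21943165] [0.0566579  0.60707627 0.43471029] 27.625 [-0.0143294   0.30636521 -0.45903697  2.06331661  0.18603441  0.81202987
 -2.15672129]
large_weight 0.68 [206. 275.] [0.4639 0.1347] 0.9511762094984465
low_carton 0.74 [ 89. 376.] [0.5554 0.0539 2.8352] 0.9685890834191555
short_tray 0.91 [176.  66.] [0.4788 0.3228 3.3704] 0.9896015703750862
shift [-0.06, 0.04, 5.51] turn [0.0, -0.0, -0.01]
```

View pics/g11w.png

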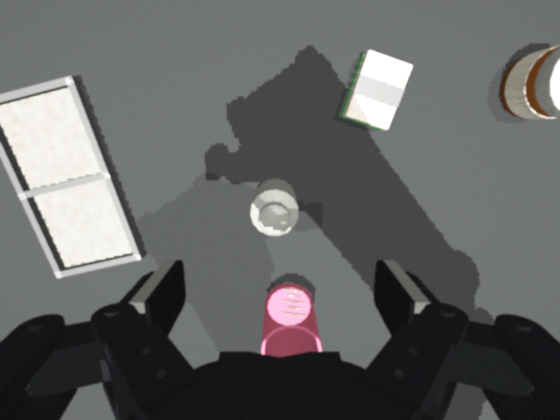

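Emit:
{"name": "apply_moves", "arguments": {
  "moves": [
    [[-0.1, 0, 0.8], [0, 0, 0], 1],
    [[-0.1, 0, 2], [0, 0, 0], 1],
    [[-0.1, 0, 3.2], [0, 0, 0], 1],
    [[-0.1, 0, 4.4], [0, 0, 0], 1],
    [[-0.1, 0, 5.1], [0, 0, 0], 1],
    [[-0.1, 0, 5.45], [0, 0, 0], 1],
    [[-0.1, 0, 5.45], [0, 0, 0], 1],
    [[-0.1, 0, 5.45], [0, 0, 0], 1],
    [[-0.1, 0, 5.45], [0, 0, 0], 0.2],
    [[-0.1, 0, 5.45], [0, 0, 0], -0.3],
    [[-0.1, 0, 5.45], [0, 0, 0], -1],
    [[-0.1, 0, 5.45], [0, 0, 0], -1],
    [[-0.1, 0, 5.45], [0, 0, 0], -1],
    [[-0.1, 0, 5.45], [0, 0, 0], -1],
    [[-0.1, 0, 5.45], [0, 0, 0], -1],
    [[-0.1, 0, 5.45], [0, 0, 0], -1]
  ],
  "force": 60
}}

```text
t: 29.82
eef_pos: [0.4634, 0.136, 0.0842]
tool_rot: [-0.0, -0.707, 0.707, -0.0]
contact_force: [-1.3, -1.4, 7.2]
gripper_width: 0.43
```

```bash
python3 - <<'E'
from h import *
for n in("scene","wrist"):
    c=cam(n); cv2.imwrite(f"pics/g12{n}.png",c["color"][:,:,::-1])
o=get_obs();print(o["gripper_width"],o["eef_pos"],o["contact_force"],o["t"])
a=.229
for s in(-1,1):
    p=np.array([.4775+s*.04*np.cos(a),.323+s*.04*np.sin(a)]); print(p); go([*p,.13],-76.9); go([*p,o["eef_pos"][2]+.004],-76.9)
E
```

```text
0.43414580126820085 [0.46339742 0.1360284  0.08420293] [-1.77160766 -1.52838866  6.88859514] 29.925
[0.43854424 0.31391985]
shift [-7.11, 1.0, -1.84] turn [-0.0, -0.0, -1.31]
shift [-7.12, 1.0, -0.16] turn [-0.0, -0.0, -1.31]
[0.51645576 0.33208015]
shift [-7.84, -2.12, -1.83] turn [-0.0, -0.0, -1.31]
shift [-7.84, -2.12, -0.16] turn [-0.0, -0.0, -1.31]
```

View pics/g12wrist.png

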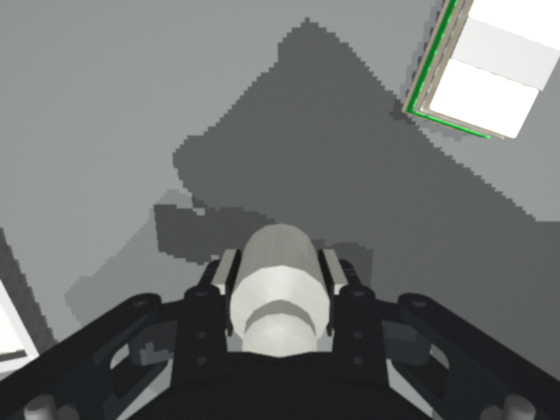

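View pics/g12scene.png

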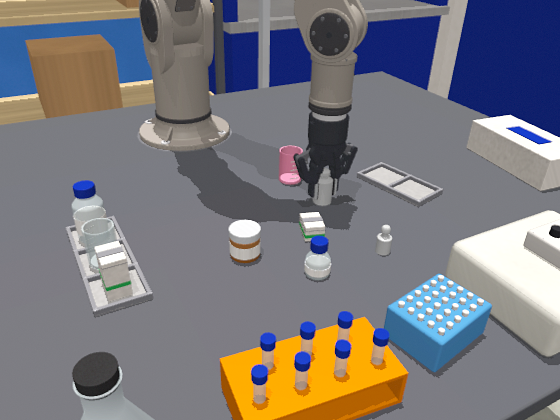

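Emit:
{"name": "apply_moves", "arguments": {
  "moves": [
    [[0, 0, -0.4], [0, 0, 0], -1],
    [[0, 0, -1.1], [0, 0, 0], -1],
    [[0, 0, -1.9], [0, 0, 0], -1],
    [[-0.6, 0.1, -2.1], [0, 0, -0.1], -1],
    [[-1.5, 0.2, -2.1], [0, 0, -0.3], -1],
    [[-2.5, 0.35, -2.1], [0, 0, -0.5], -1],
    [[-3.5, 0.5, -2.1], [0, 0, -0.7], -1],
    [[-4.5, 0.63, -2.1], [0, 0, -0.9], -1],
    [[-5.5, 0.77, -2.1], [0, 0, -1.1], -1],
    [[-6.3, 0.9, -2.1], [0, 0, -1.3], -1],
    [[-6.9, 0.97, -2.1], [0, 0, -1.3], -1],
    [[-7.1, 1, -2.1], [0, 0, -1.3], -1],
    [[-7.1, 1, -2.1], [0, 0, -1.3], -1],
    [[-7.1, 1, -2.1], [0, 0, -1.3], -1]
  ]
}}

```text
t: 31.68
eef_pos: [0.4386, 0.3126, 0.136]
tool_rot: [0.0, 0.782, -0.623, 0.0]
contact_force: [0.4, 0.3, -6.3]
gripper_width: 0.434
```

```bash
python3 - <<'E'
from h import *
for n in("scene","wrist"):
    c=cam(n); cv2.imwrite(f"pics/g13{n}.png",c["color"][:,:,::-1])
o=get_obs();print(o["gripper_width"],o["eef_pos"],o["contact_force"],o["t"])
go([.4385,.314,.0884],-76.9)
E
```

```text
0.4302962793208752 [0.43857927 0.31272095 0.13611561] [ 0.01256658 -0.2037527  -6.91864894] 31.775
shift [-0.05, -0.01, 1.91] turn [0.0, -0.0, -0.02]
```

View pics/g13wrist.png

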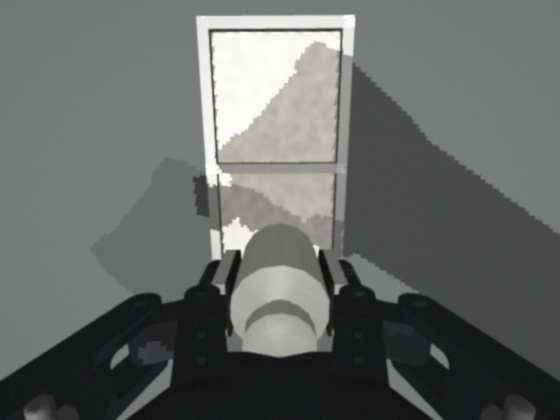

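View pics/g13scene.png

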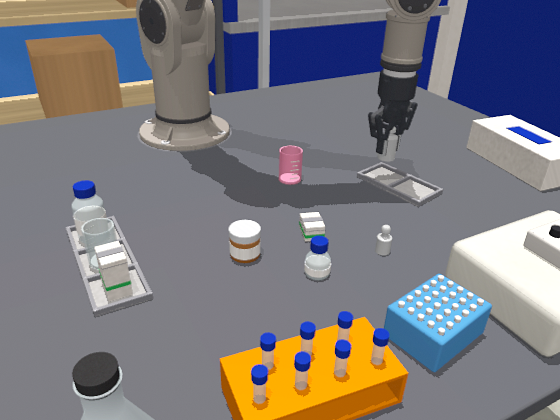

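Emit:
{"name": "apply_moves", "arguments": {
  "moves": [
    [[-0.04, 0, 0.5], [0, 0, 0], -1],
    [[-0.04, 0, 1], [0, 0, 0], -1],
    [[-0.04, 0, 1.5], [0, 0, 0], -1],
    [[-0.04, 0, 1.75], [0, 0, 0], -1],
    [[-0.04, 0, 1.85], [0, 0, 0], -1],
    [[-0.04, 0, 1.9], [0, 0, 0], -1],
    [[-0.04, 0, 1.9], [0, 0, 0], -1],
    [[-0.04, 0, 1.9], [0, 0, 0], -1]
  ]
}}

```text
t: 32.78
eef_pos: [0.4383, 0.3148, 0.089]
tool_rot: [-0.0, 0.783, -0.623, 0.0]
contact_force: [0.1, 0.3, -5.2]
gripper_width: 0.43
```

Emit:
{"name": "apply_moves", "arguments": {
  "moves": [
    [[0, 0, 0], [0, 0, 0], 0],
    [[0, 0, 0], [0, 0, 0], 0.3],
    [[0, 0, 0], [0, 0, 0], 0.4],
    [[0, 0, 0], [0, 0, 0], 0.4],
    [[0, 0, 0], [0, 0, 0], 0.4],
    [[0, 0, -0.5], [0, 0, 0], 0.6],
    [[0, 0, -1.3], [0, 0, 0], 1],
    [[0, 0, -2.5], [0, 0, 0], 1],
    [[0, 0, -3.8], [0, 0, 0], 1],
    [[0, 0, -5.2], [0, 0, 0], 1],
    [[0, 0, -5.5], [0, 0, 0], 1],
    [[0, 0, -5.5], [0, 0, 0], 1]
  ],
  "force": 40
}}

```text
t: 34.28
eef_pos: [0.4381, 0.3146, 0.2266]
tool_rot: [-0.0, 0.783, -0.623, 0.0]
contact_force: [0.4, 0.0, -0.4]
gripper_width: 1.001
```

```bash
python3 - <<'E'
from h import *
o=get_obs();print(o["gripper_width"],o["eef_pos"],o["contact_force"],o["t"],o["q"])
w=cam("wrist"); cv2.imwrite("pics/g14w.png",w["color"][:,:,::-1])
for n in("large_weight","short_tray"):
    for d in silhouettes("wrist",n)[:2]:
        x,s=fit(n,[(w,d["mask"])],ray(w,d["pixel"],.02),n!="large_weight"); print(n,d["conf"],np.round(d["pixel"]),np.round(x,4),s)
s=cam("scene"); cv2.imwrite("pics/g14s.png",s["color"][:,:,::-1])
go([.561,-.083,.225],-90)
E
```

```text
1.000525141885392 [0.4381248  0.31460005 0.22662748] [ 0.41696933  0.01705623 -0.38881113] 34.275 [-0.30580853  0.39761725 -0.53515709  1.92680193  0.25886421  0.88382524
 -2.31644511]
large_weight 0.76 [208. 279.] [0.438  0.3131] 0.950281425891182
short_tray 0.77 [131. 280.] [0.4787 0.3223 0.2262] 0.882065188493646
shift [16.59, -1.24, 0.01] turn [0.01, -0.01, 1.3]
```

View pics/g14w.png

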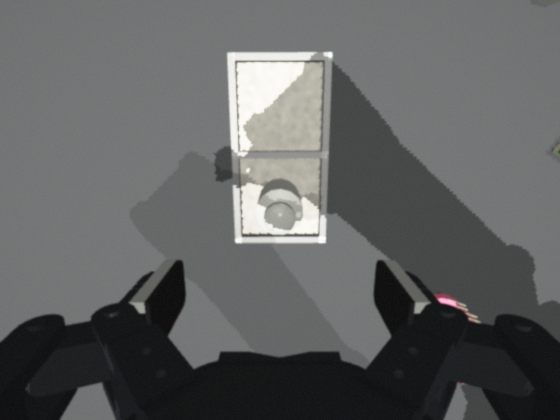

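View pics/g14s.png

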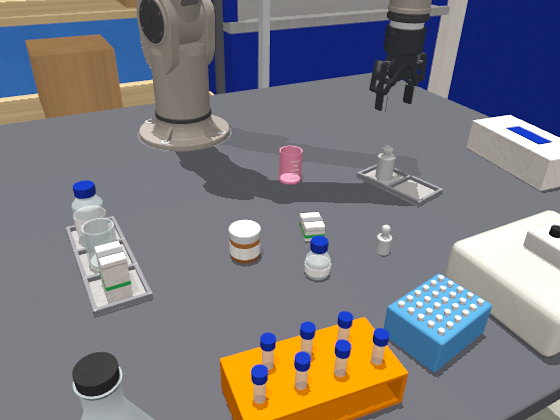

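Emit:
{"name": "apply_moves", "arguments": {
  "moves": [
    [[1.2, -0.1, 0], [0, 0, 0.1], 1],
    [[2.8, -0.2, 0], [0, 0, 0.2], 1],
    [[4.4, -0.3, 0], [0, 0, 0.4], 1],
    [[6, -0.45, 0], [0, 0, 0.5], 1],
    [[7.6, -0.55, 0], [0, 0, 0.7], 1],
    [[9.2, -0.7, 0], [0, 0, 0.8], 1],
    [[10.8, -0.8, 0], [0, 0, 1], 1],
    [[12.4, -0.9, 0], [0, 0, 1.1], 1],
    [[14, -1.05, 0], [0, 0, 1.3], 1],
    [[15.4, -1.15, 0], [0, 0, 1.3], 1],
    [[16.3, -1.24, 0], [0, 0, 1.3], 1],
    [[16.6, -1.24, 0], [0, 0, 1.3], 1],
    [[16.6, -1.24, 0], [0, 0, 1.3], 1],
    [[16.6, -1.24, 0], [0, 0, 1.3], 1]
  ]
}}

```text
t: 36.22
eef_pos: [0.5612, -0.0812, 0.2259]
tool_rot: [-0.0, 0.708, -0.707, -0.0]
contact_force: [-0.5, -0.4, 0.3]
gripper_width: 1.001
```

```bash
python3 - <<'E'
from h import *
o=get_obs();print(o["gripper_width"],o["eef_pos"],o["contact_force"],o["t"])
w=cam("wrist"); cv2.imwrite("pics/g15w.png",w["color"][:,:,::-1])
for n in("jar",):
    for d in silhouettes("wrist",n)[:2]:
        x,s=fit(n,[(w,d["mask"])],ray(w,d["pixel"],.03)); print(n,d["conf"],np.round(d["pixel"]),np.round(x,4),s)
go([.561,-.083,.096],-90)
E
```

```text
1.0011500263882294 [ 0.5612325  -0.08124492  0.22594476] [-0.50352198 -0.36860731  0.3219941 ] 36.225
jar 0.76 [210. 283.] [ 0.5614 -0.0835] 0.9580629056415377
jar 0.6 [232. 480.] [ 0.5262 -0.2688] 0.2699671243473216
shift [0.06, 0.01, 5.21] turn [0.0, 0.0, 0.01]
```

View pics/g15w.png

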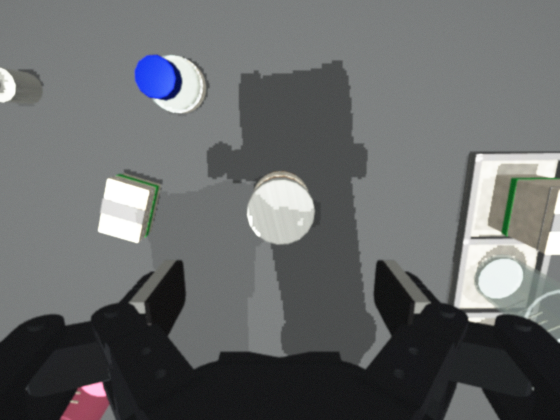

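Emit:
{"name": "apply_moves", "arguments": {
  "moves": [
    [[0.04, 0, 0.8], [0, 0, 0], 1],
    [[0.04, 0, 2], [0, 0, 0], 1],
    [[0.04, 0, 3.2], [0, 0, 0], 1],
    [[0.04, 0, 4.3], [0, 0, 0], 1],
    [[0.04, 0, 5], [0, 0, 0], 1],
    [[0.04, 0, 5.2], [0, 0, 0], 1],
    [[0.04, 0, 5.2], [0, 0, 0], 1],
    [[0.04, 0, 5.2], [0, 0, 0], 1],
    [[0.04, 0, 5.2], [0, 0, 0], 0.5],
    [[0.04, 0, 5.2], [0, 0, 0], 0],
    [[0.04, 0, 5.2], [0, 0, 0], -1],
    [[0.04, 0, 5.2], [0, 0, 0], -1],
    [[0.04, 0, 5.2], [0, 0, 0], -1],
    [[0.04, 0, 5.2], [0, 0, 0], -1],
    [[0.04, 0, 5.2], [0, 0, 0], -1],
    [[0.04, 0, 5.2], [0, 0, 0], -1]
  ],
  "force": 40
}}

```text
t: 38.33
eef_pos: [0.5619, -0.0837, 0.0969]
tool_rot: [0.0, -0.707, 0.707, -0.0]
contact_force: [-1.1, 0.2, 4.6]
gripper_width: 0.618
```

```bash
python3 - <<'E'
from h import *
for n in("scene","wrist"):
    c=cam(n); cv2.imwrite(f"pics/g16{n}.png",c["color"][:,:,::-1])
o=get_obs();print(o["gripper_width"],o["eef_pos"],o["contact_force"],o["t"])
a=.228; p=np.array([.478+.04*np.cos(a),.3227+.04*np.sin(a)]);print(p)
go([*p,.2],-76.9); go([*p,.1],-76.9)
E
```

```text
0.6199677929783194 [ 0.561873   -0.08373611  0.09695436] [-1.0241618   0.45165933  5.55842836] 38.425
[0.51696482 0.33174119]
shift [-16.62, 1.8, -4.13] turn [-0.0, -0.0, -1.31]
shift [-16.62, 1.8, -0.13] turn [-0.0, -0.0, -1.31]
```

View pics/g16wrist.png

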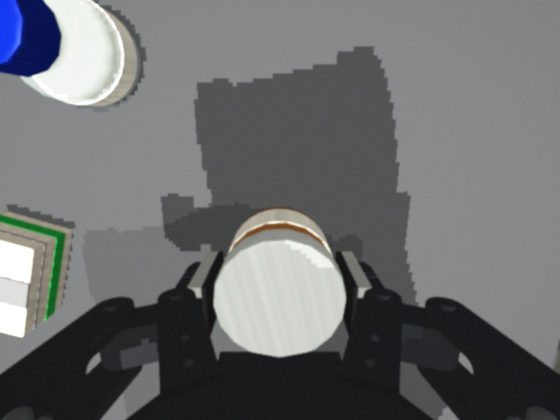

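View pics/g16scene.png

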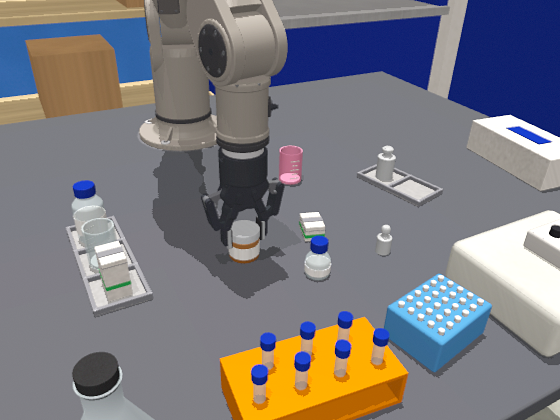

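Emit:
{"name": "apply_moves", "arguments": {
  "moves": [
    [[0, 0, -0.4], [0, 0, 0], -1],
    [[0, 0, -1.2], [0, 0, 0], -1],
    [[0, 0, -2.2], [0, 0, 0], -1],
    [[0, 0, -3.2], [0, 0, 0], -1],
    [[-0.4, 0.05, -4], [0, 0, 0], -1],
    [[-1.3, 0.15, -4.2], [0, 0, 0], -1],
    [[-2.5, 0.3, -4.2], [0, 0, -0.1], -1],
    [[-3.7, 0.4, -4.2], [0, 0, -0.2], -1],
    [[-4.9, 0.55, -4.2], [0, 0, -0.3], -1],
    [[-6.1, 0.7, -4.2], [0, 0, -0.4], -1],
    [[-7.3, 0.8, -4.2], [0, 0, -0.5], -1],
    [[-8.5, 0.95, -4.2], [0, 0, -0.6], -1],
    [[-9.7, 1.1, -4.2], [0, 0, -0.7], -1],
    [[-10.9, 1.2, -4.2], [0, 0, -0.8], -1],
    [[-12.1, 1.3, -4.2], [0, 0, -0.9], -1],
    [[-13.3, 1.45, -4.2], [0, 0, -1], -1],
    [[-14.5, 1.6, -4.2], [0, 0, -1.1], -1],
    [[-15.6, 1.7, -4.2], [0, 0, -1.2], -1],
    [[-16.3, 1.8, -4.2], [0, 0, -1.3], -1],
    [[-16.6, 1.8, -4.2], [0, 0, -1.3], -1]
  ]
}}

```text
t: 40.92
eef_pos: [0.5159, 0.3323, 0.2012]
tool_rot: [0.0, 0.783, -0.622, -0.0]
contact_force: [-0.4, -0.8, -0.5]
gripper_width: 0.618
```

Emit:
{"name": "apply_moves", "arguments": {
  "moves": [
    [[0, 0, 0.5], [0, 0, 0], -1],
    [[0, 0, 1.2], [0, 0, 0], -1],
    [[0, 0, 1.8], [0, 0, 0], -1],
    [[0, 0, 2], [0, 0, 0], -1],
    [[0, 0, 2], [0, 0, 0], -1],
    [[0, 0, 2], [0, 0, 0], -1]
  ]
}}

```text
t: 41.68
eef_pos: [0.5169, 0.3315, 0.1516]
tool_rot: [-0.0, 0.783, -0.623, 0.0]
contact_force: [0.4, 0.7, -1.4]
gripper_width: 0.617
```

```bash
python3 - <<'E'
from h import *
for n in("scene","wrist"):
    c=cam(n); cv2.imwrite(f"pics/g17{n}.png",c["color"][:,:,::-1])
o=get_obs();print(o["gripper_width"],o["eef_pos"],o["contact_force"],o["t"])
go([.517,.3317,.1012],-76.9)
E
```

```text
0.6132758140374909 [0.5169098  0.3315076  0.15177318] [-0.06745496 -0.70075475 -0.93497696] 41.775
shift [-0.01, -0.0, 2.02] turn [-0.01, 0.0, -0.01]
```

View pics/g17wrist.png

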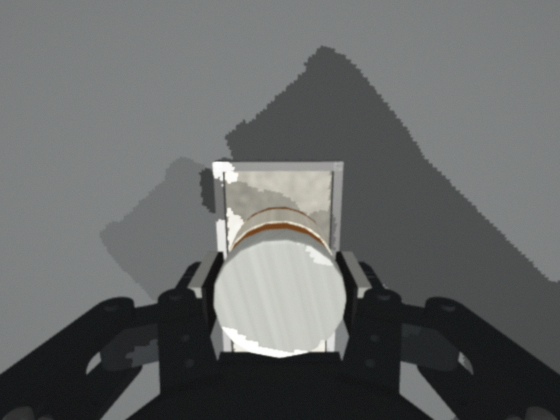

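View pics/g17scene.png

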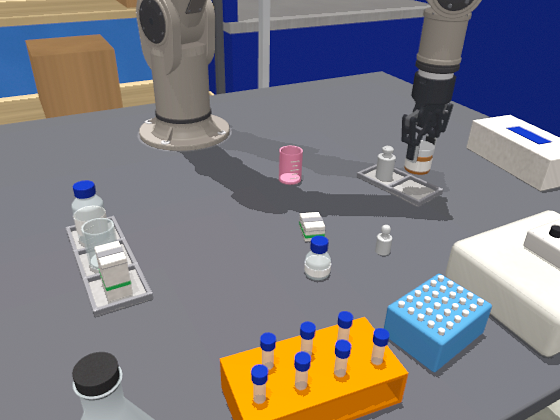

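Emit:
{"name": "apply_moves", "arguments": {
  "moves": [
    [[0, 0, 0.5], [0, 0, 0], -1],
    [[0, 0, 1.1], [0, 0, 0], -1],
    [[0, 0, 1.6], [0, 0, 0], -1],
    [[0, 0, 1.9], [0, 0, 0], -1],
    [[0, 0, 2], [0, 0, 0], -1],
    [[0, 0, 2.02], [0, 0, 0], -1],
    [[0, 0, 2.02], [0, 0, 0], -1],
    [[0, 0, 2.02], [0, 0, 0], 0.4],
    [[0, 0, 2.02], [0, 0, 0], 0.7],
    [[0, 0, 2.02], [0, 0, 0], 1],
    [[0, 0, 2.02], [0, 0, 0], 1],
    [[0, 0, 2.02], [0, 0, 0], 1],
    [[0, 0, 2.02], [0, 0, 0], 1],
    [[0, 0, 1.6], [0, 0, 0], 1],
    [[0, 0, 0.8], [0, 0, 0], 1],
    [[0, 0, -0.5], [0, 0, 0], 1],
    [[0, 0, -2], [0, 0, 0], 1],
    [[0, 0, -3], [0, 0, 0], 1],
    [[0, 0, -3], [0, 0, 0], 1]
  ]
}}

```text
t: 44.15
eef_pos: [0.5177, 0.3323, 0.2299]
tool_rot: [-0.003, 0.783, -0.623, 0.001]
contact_force: [-0.4, 1.0, -0.6]
gripper_width: 0.999
```

```bash
python3 - <<'E'
from h import *
o=get_obs();print(o["gripper_width"],o["eef_pos"],o["contact_force"],o["t"])
w=cam("wrist"); cv2.imwrite("pics/g18w.png",w["color"][:,:,::-1])
for n in("jar","large_weight"):
    for d in silhouettes("wrist",n)[:2]:
        x,s=fit(n,[(w,d["mask"])],ray(w,d["pixel"],.03)); print(n,d["conf"],np.round(d["pixel"]),np.round(x,4),s)
s=cam("scene"); t=cam("top")
cv2.imwrite("pics/g18s.png",s["color"][:,:,::-1]);cv2.imwrite("pics/g18t.png",t["color"][:,:,::-1])
for n in("short_bottle","small_weight","low_carton","tall_bottle","beaker","tall_carton"):
    for d in silhouettes("top",n)[:2]:
        x,sc=fit(n,[(t,d["mask"])],ray(t,d["pixel"],.03),"carton" in n); print(n,round(d["conf"],2),np.round(d["pixel"]),np.round(x,4),round(sc,2))
E
```

```text
0.9994448535516922 [0.517667   0.3322751  0.22987739] [-0.40305488  1.02220499 -0.62307805] 44.15
jar 0.55 [211. 283.] [0.5152 0.3294] 0.9828600665131747
large_weight 0.94 [293. 278.] [0.4365 0.3131] 0.9353909465020576
large_weight 0.36 [211. 284.] [0.5082 0.3278] 0.5626321353065539
short_bottle 0.55 [141. 272.] [0.6592 0.0009] 0.83
small_weight 0.52 [143. 276.] [0.661  0.0017] 0.53
small_weight 0.45 [145. 211.] [0.6569 0.1385] 0.84
low_carton 0.85 [189. 252.] [0.5545 0.0543 2.8287] 0.89
tall_bottle 0.74 [269. 426.] [ 0.3989 -0.3061] 0.95
beaker 0.89 [288. 214.] [0.3508 0.1214] 0.83
beaker 0.57 [230. 424.] [ 0.4793 -0.3029] 0.95
tall_carton 0.87 [192. 421.] [ 0.5605 -0.3019  0.031 ] 0.93
```

View pics/g18w.png

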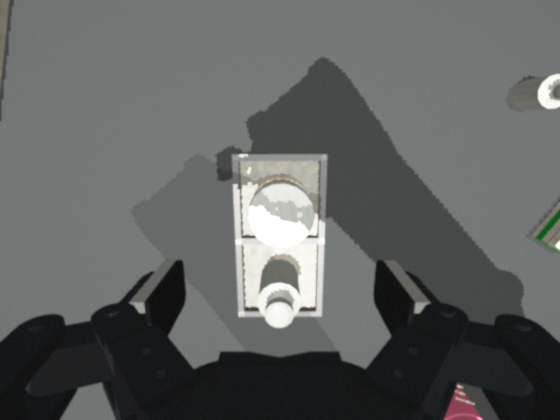

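View pics/g18s.png

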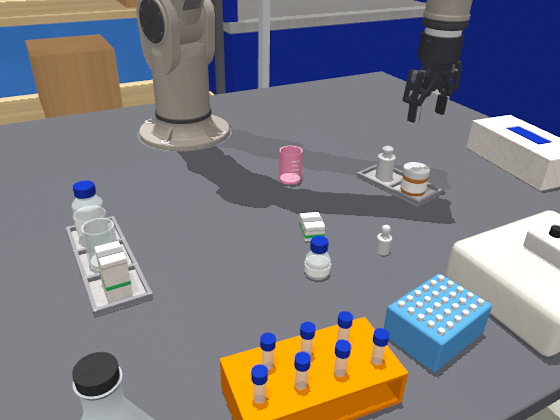

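View pics/g18t.png

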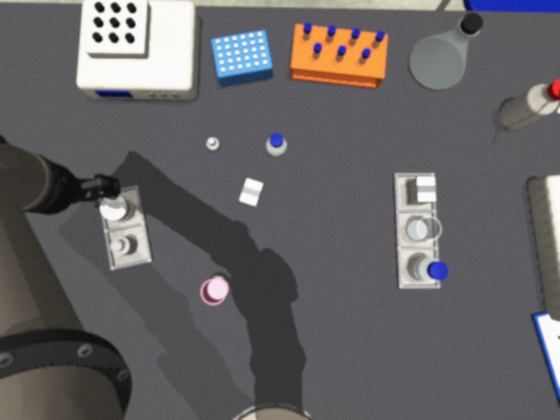

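Every thing stands upright, near the centre of its compartment. The three left alone haven't moved, and the gripper is clear.

```bash
python3 - <<'E'
from station import *
print(hand_in())
E
```

```text
the job is handed in; nothing more can be done
None
```

Both kits are made up and the job is handed in at about 44 s of the 125 s allowed. Hand-in gives no verdict, so what follows rests on my own last checks.

- **Long tray:** the tall bottle is in the compartment nearest the robot, the beaker in the middle and the tall carton in the far one.
- **Short tray:** the large weight is in the near compartment and the jar in the far one.

**Last checks:** Pose fits put all five things within about 4 mm of their compartment centres. They look upright on the tray floors in the pictures. The gripper is open and well clear above them.

The short bottle, small weight and low carton fit within about 3 mm of their starting positions. The pink beaker was not touched.

**Disagreements:**
- The scene camera placed things about 3–4 mm nearer the robot than the top and wrist cameras. I went by the wrist camera.
- After the bottle was placed, the scene camera read it about 11 mm off centre. That fit assumed it stood on the bench rather than on the 4 mm tray floor. Later wrist and top views put it within 3 mm.
- Some network detections were false, such as a second "jar" in the long tray. I dropped them because they fitted poorly and didn't match the pictures.
- Setting the carton down pressed the floor with about 16 N, so I eased off slightly before letting go.

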